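Load the forming spindle

ROBOT

A 6-joint arm with a two-finger parallel gripper is mounted at the origin on a cart in front of the work surface, level with it; the furniture and walls round the work are solid. World frame = base frame: x ahead of the robot, y to its left, z up, the work surface at z = 0. Lengths are in m, angles in rad, forces in N, time in s.
With the tool pointing down it reaches from about 0.275 to 1 m from the base axis. Payload 8.4 kg.
Tool frame: the origin (TCP) lies at the very end of the fingers, on their centre line; the grasp point (between the pads) lies 19 mm behind it (pinch_z is the distance from the TCP to the grasp point, in m); z points along the fingers, x is the direction in which the jaws open and shut, and the axes are right-handed (so a half turn about z gives the same grasp; the last joint's range is limited). The gripper opens to 85 mm and grips with 20 to 120 N. Pads are 22 mm wide; open, the fingers measure 114 mm over their backs; the gripper's body (76 mm by 85 mm) begins 54 mm behind the grasp point. The pads swing forward as they close: fully open they stand 13 mm farther back than shut.
Start: joints at [1.1, 0.353, 1.633, -0, 1.155, -0.002], TCP at [0.282, 0.558, 0.231] pointing down, gripper open.
Joint ranges: [-2.63, 2.63], [-0.92, 2.1], [0.06, 2.66], [-1.3, 4.44], [0, 2.69], [-3.02, 3.02]. Speed limits (rad/s): [2.22, 2.22, 2.79, 3.14, 3.14, 3.14].

INTERFACE

Orientations are given as a 3x3 rotation matrix whose columns are the frame's x, y, z axes.
In Python, from rig import * gives the robot as it stands.
- The arm moves only by the shell command python3 -m crank 'ROWS' [FORCE]. ROWS is JSON, a list of rows, each a list of 5 numbers: the shift along the tool's x, y, z in cm, then the turn about the tool's z in degrees, then the opening, from 0 (shut) to 1 (fully open). A call has exactly 10 rows; each row is the pose to reach, as a shift and turn from the pose commanded when the call began, along the tool's axes at that moment; what a row does not reach only later rows make up. A row lasts 1/10 s, in which the tool goes at most 50 mm and 8.59 degrees, less where a joint would pass 70% of its speed; a pose out of reach is approached as far as the arm can. A call with a gripper value outside its range is refused whole. The fingers move at their own pace and stop on an object; FORCE is the grip in N (left out, the last holds). Time passes only in rows, so rows that repeat a pose let the fingers close, or fill a call up. It gives the time, the measured TCP pose, the force and the opening at its end, in the units of the state.
- sense(): the state, without advancing time (a new reading comes with each control period).
- get_image(name): name is "side" or "top"; returns (picture, depth): 420x560x3 uint8, blue, green, red; 420x560 float32, m along the optical axis (not along the pixel's ray), 0 where there is no reading.
- camera_params(name): a dict with "K" (3x3 intrinsics, pixels), "k1" (the pictures are not rectified: a ray, as slopes to the right and down, at radius r is drawn at 1 + k1 r^2 times it, then the intrinsics apply), "world_to_cam" (4x4, takes a point from world to camera coordinates). Camera axes: x right, y up, looking along -z (the intrinsics and any distortion apply to the point x, -y, -z); pixel columns grow to the right and rows downward; lengths in m; the calibration is good to about 2 mm. A picture is of the moment at which its call begins. camera_params takes no time and is no camera call.
- sign_off(): hands the job in, once; it reports no verdict.
Trained networks look in the newest picture that a camera, given by its name, has taken for a name from the list of things; names that differ only in an ending like _2 or _b are one class to them, and where a whole thing is asked for, a point or a joint stands for the part that bears it (a point fixed in the world has none). Each returns a list of dicts, best first, with "score" (0 to 1); they miss things now and then, are a little off and sometimes report something else, mostly with a low value. They report only what shows in the picture. A call takes as long as a camera call. They do not tell look-alikes from the thing itself.
- regions_of(camera, label): "mask" (420x560 bool, what is visible of it) and "extent" ([centre column, centre row, width, height] in pixels, round what is visible of it).
- mark_of(camera, label): "xy" ([column, row] in pixels: a listed point, or the origin of a listed thing).
The state is a dict: "clock": time; "joint_pos": joint angles; "joint_vel": joint speeds; "effort": joint torques, N m; "eef_pos": TCP position; "tool_rot": TCP orientation; "ft_force": force on the tool from outside, world axes, zero at the start; "moment": the same for the moment, N m; "gripper_width": opening from 0.0 (shut) to 1.0 (fully open).
Only numpy, scipy, OpenCV 4.12 (cv2) and the standard library are available. Lean on these libraries where they do the work, as an engineer would, in place of code of your own. Each camera call takes 0.05 s, during which the arm holds its last target.

TASK

Set up the forming spindle: slide the small graphite ring onto the horizontal rod up against the stop sleeve of the collar, then the large graphite ring up against the small one, then push the end cap on, open end first. Press the cap until the two rings are tight between it and the sleeve; its sprung pads drag on the rod, so at the end hold it pressed with about 20 N for a second, but gently, as graphite chips beyond 35 N. Leave everything else on the bench where it stands.

Things in the scene. Friction and masses are not known exactly. Their poses are not given: they have to be found in the camera images.
- rod_tip (a point): Centre of the free end of the round steel rod: 12 mm in diameter, last 3 mm chamfered to 9 mm, level, 115 mm above the bench, 94 mm long from tip to its fixed grey post (34 mm wide, top 14 mm above the rod's axis). x axis: along the rod from tip to post, the way parts are pushed on; z up. Place and heading vary.
- collar: Dark steel eight-sided stop collar fixed on the rod near the post, 34 mm across. Origin: centre of its front face (towards the tip), on the rod's axis, 84 mm from the tip; x axis along the rod towards the post. Out of it, towards the tip, stands its steel stop sleeve, 24 mm across, locked; its end, which the small ring is to meet, is 4 to 24 mm from the origin, different each time and not measured: find it by feel.
- small_ring_center (a point): Centre of the small ring: black graphite, eight-sided, 46 mm across flats, 20 mm thick, 14.4 mm eight-sided through bore along its x axis, about 60 g. Stands on the bench on one flat, bore level 23 mm up, two flats upright at +-y for gripping. Either face may go first.
- large_ring_center (a point): Centre of the large ring: black graphite, eight-sided, 60 mm across flats, 24 mm thick, 14.4 mm eight-sided through bore along its x axis, about 120 g. Stands on the bench on one flat, bore level 30 mm up, two flats upright at +-y. Either face may go first.
- end_cap_center (a point): Centre of the aluminium end cap: eight-sided, 44 mm across flats, 46 mm long along x, 100 g. Stands on a flat, bore level 22 mm up, flats upright at +-y. Mouth at +x, bore 14.4 mm, 39 mm deep; closed end at -x (towards the robot). Two sprung pads in the bore, from 3.5 mm inside the mouth, drag with 2 to 7 N in all and hold the cap on the rod. Grip near the closed end.
- beaker_mid (a point): Bystander: clear glass beaker, 69 mm wide, 100 mm tall; centre, 50 mm up.
- amber_jar_mid (a point): Bystander: amber glass jar, 57 mm wide, 62 mm tall; centre, 31 mm up.
- cork_mid (a point): Bystander: cork stopper, 34 mm wide, 30 mm tall; centre, 15 mm up.
Not all that is in view belongs to the job. What is shaped like the part that bears large_ring_center but green, red or yellow is not meant.

How it is judged:
By the outcome, as a careful person would: the job done as asked, in the order asked, and still so for the second after the job is handed in, with the robot touching nothing.
It also fails if it takes over 72 s, if anything falls off the work surface, if the arm or the gripper's body presses on something with over 40 N, if the wrist force passes 120 N, or if a joint passes its speed limit or range.

## Working session

There is one attempt and no reset: what is moved stays moved. The work goes in short steps, Python scripts to look and compute and a shell command to move; the robot and the scene stay as the last step left them, time stands still between calls to the robot, and variables do not carry over. Pictures are saved under pics/ and viewed, and the job is handed in when it is done.

```bash
ls; mkdir -p pics
cat > h.py <<'E'
from rig import *
import numpy as np, cv2
def ray(cam,u,v):
    p=camera_params(cam);K=np.array(p["K"]);k1=p["k1"]
    xd=(u-K[0,2])/K[0,0]; yd=(v-K[1,2])/K[1,1]
    x,y=xd,yd
    for _ in range(30):
        r2=x*x+y*y; x=xd/(1+k1*r2); y=yd/(1+k1*r2)
    M=np.linalg.inv(np.array(p["world_to_cam"]))
    o=M[:3,3]; d=M[:3,:3]@np.array([x,-y,-1.0])
    return o,d
def atz(cam,u,v,z):
    o,d=ray(cam,u,v); return o+d*(z-o[2])/d[2]
def atdepth(cam,u,v,dep):
    o,d=ray(cam,u,v); return o+d*dep
def proj(cam,P):
    p=camera_params(cam);K=np.array(p["K"]);k1=p["k1"]
    c=np.array(p["world_to_cam"])@np.append(P,1); x=c[0]/-c[2]; y=-c[1]/-c[2]; r2=x*x+y*y
    x*=1+k1*r2;y*=1+k1*r2
    return np.array([K[0,0]*x+K[0,2],K[1,1]*y+K[1,2]])
def tri(obs):
    A=np.zeros((3,3));b=np.zeros(3)
    for cam,u,v in obs:
        o,d=ray(cam,u,v); d=d/np.linalg.norm(d);Q=np.eye(3)-np.outer(d,d);A+=Q;b+=Q@o
    X=np.linalg.solve(A,b); return X
E
python3 - <<'E'
from h import *
np.set_printoptions(precision=4,suppress=True)
print(sense())
for c in("side","top"):
    im,d=get_image(c); cv2.imwrite(f"pics/{c}0.png",im); np.save(f"{c}d0.npy",d)
    p=camera_params(c); print(c,p["K"],p["k1"],np.linalg.inv(np.array(p["world_to_cam"])))
    for l in["rod_tip","collar","small_ring_center","large_ring_center","end_cap_center","beaker_mid","amber_jar_mid","cork_mid"]:
        print(c,l,[(np.round(m["xy"],1).tolist(),round(m["score"],2)) for m in mark_of(c,l)])
print(sense()["clock"])
E
```

```text
pics
{'clock': 0.0, 'joint_pos': array([ 1.0996,  0.3537,  1.6341,  0.    ,  1.1552, -0.0024]), 'joint_vel': array([ 0.0004, -0.0003,  0.0002, -0.0017,  0.0004,  0.0003]), 'effort': array([  0.0022, -60.5248, -34.2063,   0.0001,   0.0092,  -0.    ]), 'eef_pos': array([0.2822, 0.5571, 0.2306]), 'tool_rot': array([[ 0.4518,  0.8921, -0.0007],
       [ 0.8921, -0.4518, -0.0012],
       [-0.0014, -0.    , -1.    ]]), 'ft_force': array([ 0.4407, -0.4551, -0.0223]), 'moment': array([-0.0322, -0.0467, -0.0289]), 'gripper_width': 1.001632614208616}
side [[534.9543   0.     282.9044]
 [  0.     534.9543 209.2   ]
 [  0.       0.       1.    ]] -0.15082363770685472 [[-0.8105  0.2063 -0.5483 -0.3234]
 [-0.5858 -0.2859  0.7583  1.2205]
 [-0.0003  0.9358  0.3526  0.6692]
 [ 0.      0.      0.      1.    ]]
side rod_tip [([334.8, 182.7], 0.73)]
side collar [([317.6, 177.0], 0.43)]
side small_ring_center [([262.9, 249.6], 0.58)]
side large_ring_center [([223.2, 240.5], 0.84), ([183.4, 274.7], 0.81), ([206.2, 257.9], 0.78), ([233.3, 261.8], 0.68)]
side end_cap_center [([234.3, 225.3], 0.69), ([241.3, 280.8], 0.61)]
side beaker_mid [([391.2, 194.1], 0.95), ([242.2, 281.4], 0.43)]
side amber_jar_mid [([235.0, 225.5], 0.63)]
side cork_mid [([185.4, 295.4], 0.54)]
top [[482.0121   0.     276.9149]
 [  0.     482.0121 213.0478]
 [  0.       0.       1.    ]] -0.02302451325223791 [[-0.0065  0.9977 -0.0681  0.4572]
 [-1.     -0.006   0.008   0.0062]
 [ 0.0076  0.0681  0.9976  1.6726]
 [ 0.      0.      0.      1.    ]]
top rod_tip [([362.4, 220.0], 0.74)]
top collar [([368.0, 195.8], 0.46)]
top small_ring_center [([241.3, 221.2], 0.67)]
top large_ring_center [([161.9, 201.6], 0.71), ([202.8, 219.2], 0.68), ([229.0, 190.6], 0.46), ([194.3, 194.4], 0.45)]
top end_cap_center [([184.6, 243.1], 0.71)]
top beaker_mid [([410.6, 253.9], 0.93)]
top amber_jar_mid [([256.6, 176.0], 0.61)]
top cork_mid [([146.2, 220.6], 0.5)]
0.9
```

Run:
```python
import cv2
a=cv2.imread("pics/side0.png")[140:340,130:430]; cv2.imwrite("pics/side0c.png",cv2.resize(a,(800,533),interpolation=cv2.INTER_CUBIC))
a=cv2.imread("pics/top0.png")[140:290,110:450]; cv2.imwrite("pics/top0c.png",cv2.resize(a,(800,353),interpolation=cv2.INTER_CUBIC))
```

```text
(no output)
```

View pics/side0c.png

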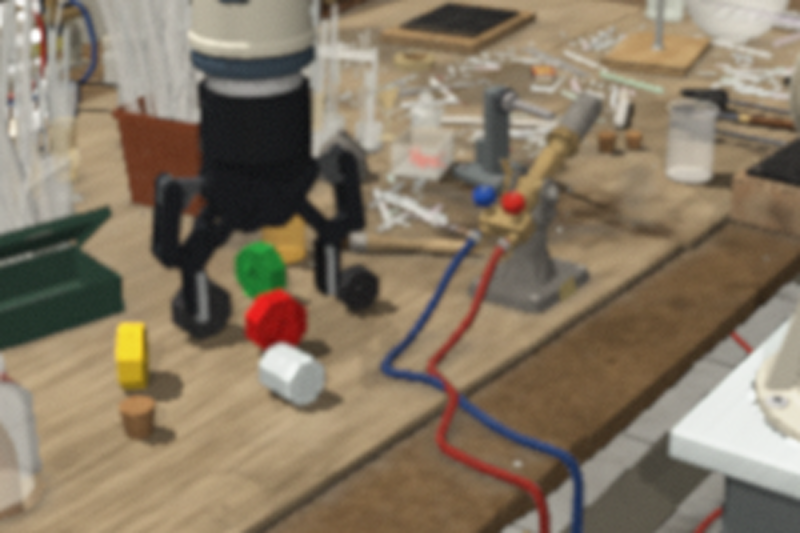

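View pics/top0c.png

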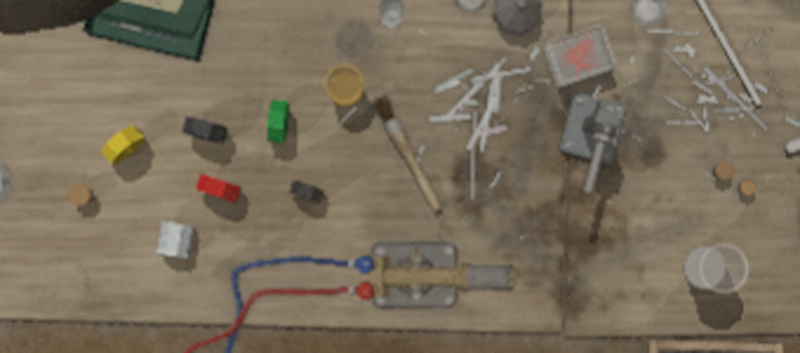

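View pics/side0.png

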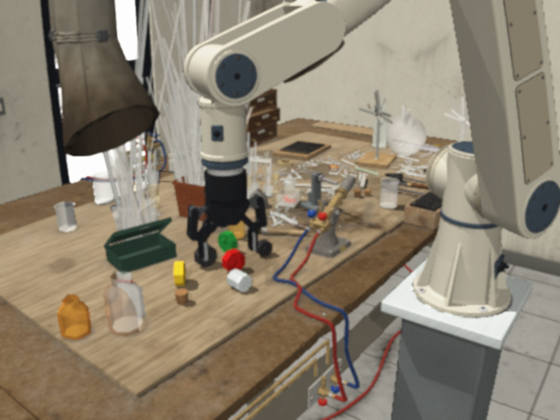

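View pics/top0.png

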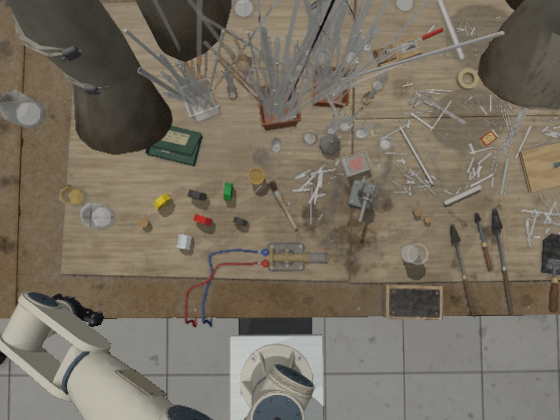

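Run:
```python
from h import *
np.set_printoptions(precision=4,suppress=True)
for n,u,v,z in [("rodtip",362.4,220.0,.115),("collar",368,195.8,.115),("small",241.3,221.2,.023),("largeblack",194.3,194.4,.03),("cap",184.6,243.1,.022),("beaker",410.6,253.9,.05),("jar",256.6,176,.031),("cork",146.2,220.6,.015),("red",202.8,219.2,.03),("green",229,190.6,.03),("yel",161.9,201.6,.03)]:
    print(n,atz("top",u,v,z))
for n,u,v,z in [("rodtip",334.8,182.7,.115),("collar",317.6,177,.115),("small",262.9,249.6,.023),("largeblack",206.2,257.9,.03),("cap",241.3,280.8,.022),("beaker",391.2,194.1,.05)]:
    print("side",n,atz("side",u,v,z))
for c in("top","side"):
  im=cv2.imread(f"pics/{c}0.png")
  def crop(x,y,w,h,s,nm): cv2.imwrite(f"pics/{nm}.png",cv2.resize(im[y:y+h,x:x+w],None,fx=s,fy=s,interpolation=cv2.INTER_NEAREST))
  if c=="top": crop(335,170,60,60,10,"rodtop"); crop(130,160,130,100,6,"partstop")
  else: crop(290,140,80,75,8,"rodside"); crop(160,215,130,90,6,"partsside")
```

```text
rodtip [ 0.5392 -0.2834  0.115 ]
collar [ 0.618  -0.3031  0.115 ]
small [0.5425 0.1151 0.023 ]
largeblack [0.6349 0.2754 0.03  ]
cap [0.4688 0.309  0.022 ]
beaker [ 0.4273 -0.4563  0.05  ]
jar [0.697  0.0619 0.031 ]
cork [0.5469 0.443  0.015 ]
red [0.5497 0.2459 0.03  ]
green [0.6473 0.1566 0.03  ]
yel [0.6109 0.3861 0.03  ]
side rodtip [ 0.5449 -0.2808  0.115 ]
side collar [ 0.6271 -0.3016  0.115 ]
side small [0.536  0.1294 0.023 ]
side largeblack [0.6192 0.2754 0.03  ]
side cap [0.4666 0.3082 0.022 ]
side beaker [ 0.4153 -0.4616  0.05  ]
```

View pics/rodtop.png

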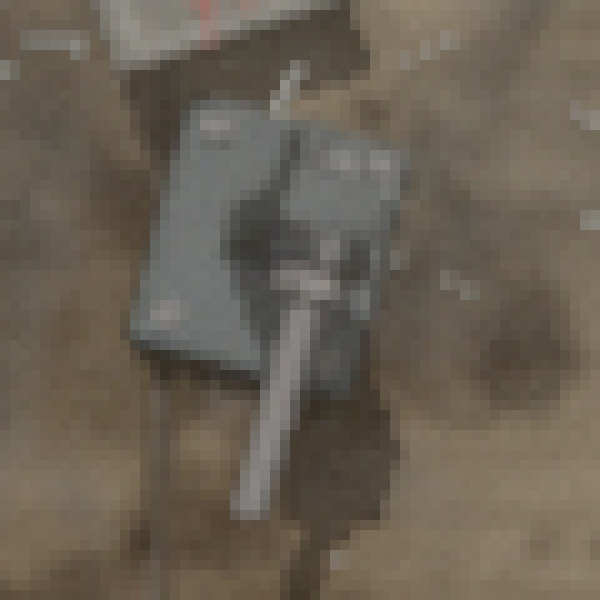

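View pics/partstop.png

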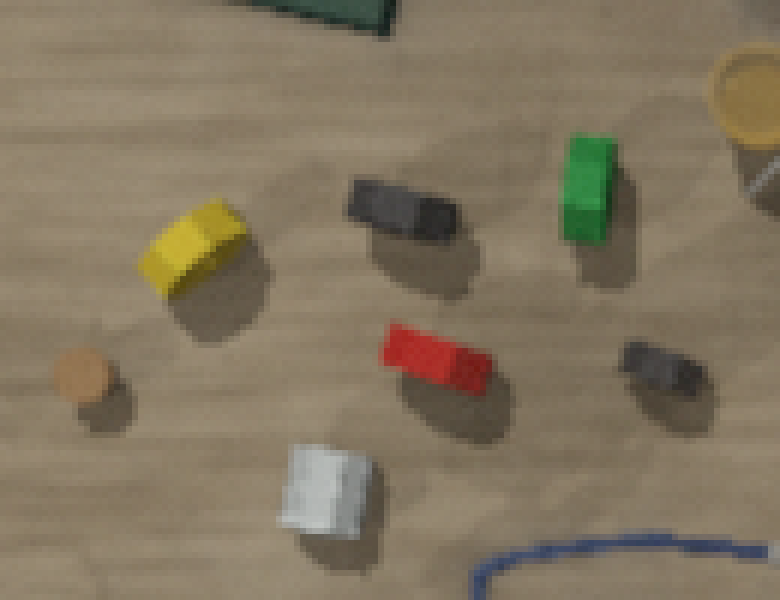

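View pics/rodside.png

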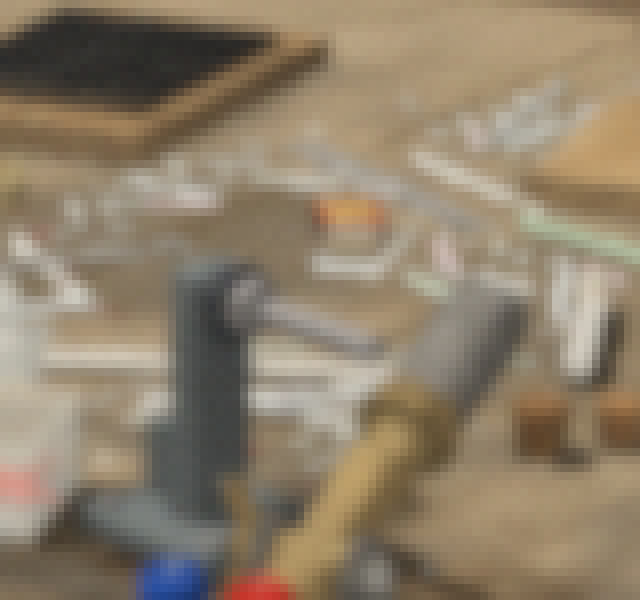

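View pics/partsside.png

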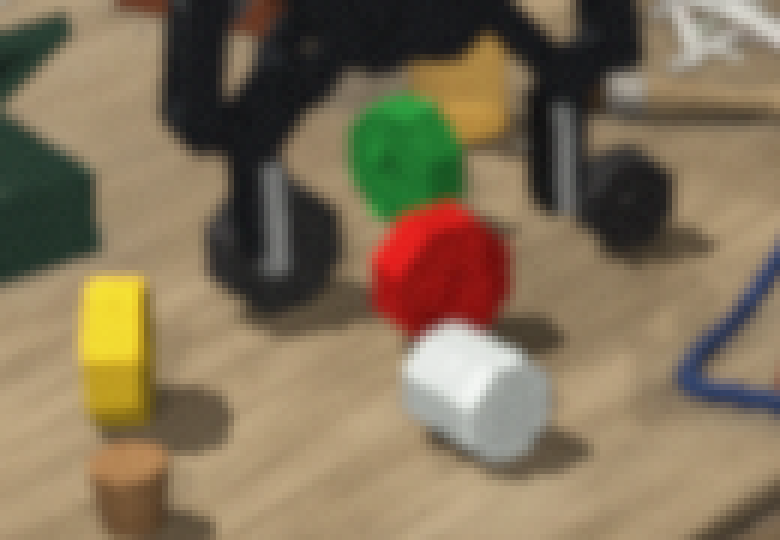

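```bash
cat > fit.py <<'E'
from h import *
from scipy.optimize import minimize
def prism(x,y,yaw,R,L):
    c,s=np.cos(yaw),np.sin(yaw);pts=[]
    rc=R/np.cos(np.pi/8)
    for k in range(8):
        a=np.pi/8+k*np.pi/4
        for l in(-L/2,L/2):
            yy=rc*np.cos(a);zz=rc*np.sin(a)+R
            pts.append([x+c*l-s*yy,y+s*l+c*yy,zz])
    return np.array(pts)
def render(cam,P,u0,v0,w,h,s=8):
    q=np.array([proj(cam,p) for p in P]); q=(q-[u0-.5,v0-.5])*s
    m=np.zeros((h*s,w*s),np.uint8); cv2.fillConvexPoly(m,cv2.convexHull((q*16).astype(np.int32)),255,shift=4)
    return cv2.resize(m,(w,h),interpolation=cv2.INTER_AREA)/255.
def fit(cam,soft,u0,v0,x,R,L):
    h,w=soft.shape
    f=lambda p: np.abs(render(cam,prism(p[0],p[1],p[2]/5,R,L),u0,v0,w,h)-soft).sum()
    best=None
    for yaw in np.linspace(-np.pi/2,np.pi/2,13):
        r=minimize(f,[x[0],x[1],yaw*5],method="Nelder-Mead",options=dict(initial_simplex=[[x[0],x[1],yaw*5],[x[0]+.006,x[1],yaw*5],[x[0],x[1]+.006,yaw*5],[x[0],x[1],yaw*5+.7]],xatol=1e-4,fatol=1e-2))
        if best is None or r.fun<best.fun: best=r
    return best.x[0],best.x[1],np.degrees(best.x[2]/5),best.fun,soft.sum()
E
python3 - <<'E'
from fit import *
np.set_printoptions(precision=4,suppress=True)
im=cv2.imread("pics/top0.png").astype(float); g=im.max(2)
mn=im.min(2)
def soft(u0,v0,w,h,kind):
    a=g[v0:v0+h,u0:u0+w]
    print(kind, np.percentile(a,[1,5,20,50,80,95,99]))
    return a
for n,u0,v0,w,h in [("small",228,210,26,22),("large",180,182,34,26),("cap",170,228,30,28)]:
    soft(u0,v0,w,h,n)
np.savetxt("/dev/stdout",g[188:206,186:208],fmt="%d")
np.savetxt("/dev/stdout",g[198:224,355:372],fmt="%d")
E
```

```text
small [ 51.    61.55  83.   122.   127.8  135.   144.  ]
large [ 43.    57.15  92.   127.   142.   149.   152.  ]
cap [ 84.  93. 127. 140. 151. 183. 186.]
 115 95 82 89 83 103 112
115 114 114 115 91 75 76 75 104 132 134 110 84 74 74 90 101
115 115 116 113 102 82 76 74 114 134 130 102 81 76 73 76 80
113 112 112 113 113 91 74 83 121 137 129 95 76 77 77 76 68
110 111 113 112 114 103 81 99 128 136 121 88 79 81 77 77 68
94 98 103 110 115 112 89 110 133 135 112 84 88 88 80 74 66
60 65 80 88 97 100 88 115 138 131 100 83 90 88 79 72 68
56 60 56 57 61 72 85 120 137 128 90 75 87 81 77 64 65
71 80 64 66 62 56 93 130 136 119 81 66 72 72 74 66 63
88 96 88 82 81 75 112 135 134 105 68 57 59 68 69 68 67
94 100 104 105 100 92 121 137 131 92 65 56 58 60 62 62 69
103 106 109 107 101 100 125 138 127 92 59 56 62 64 64 63 66
113 110 108 106 98 110 133 136 122 85 65 66 71 71 68 67 66
123 119 112 103 100 117 135 133 103 70 67 72 71 72 70 67 68
126 125 117 109 101 122 138 127 92 68 72 71 72 72 70 72 74
121 121 117 109 108 129 138 126 91 70 70 68 71 75 74 77 80
112 115 109 101 115 129 132 111 83 69 72 69 69 75 77 78 79
105 110 104 94 120 135 130 101 75 69 71 71 71 70 76 77 77
106 107 104 99 124 138 125 101 75 71 74 74 75 74 74 74 78
98 99 98 108 128 136 116 92 74 71 75 76 77 79 80 80 76
93 91 90 111 129 131 109 91 78 74 78 78 81 77 75 76 78
90 87 84 97 113 115 98 97 83 75 78 79 79 78 78 77 76
92 86 85 84 94 92 92 100 96 94 85 77 79 82 85 92 101
90 87 86 91 91 96 96 101 106 114 93 77 78 82 81 112 121
```

Run:
```python
from fit import *
np.set_printoptions(precision=4,suppress=True)
im=cv2.imread("pics/top0.png").astype(float); c=im[...,2]-im[...,0]; g=im.mean(2)
def rp(n,u0,v0,w,h): print(n);print("\n".join(" ".join("%3d"%x for x in r) for r in c[v0:v0+h,u0:u0+w]))
rp("small",230,212,24,18); 
print("\n".join(" ".join("%3d"%x for x in r) for r in g[212:230,230:254]))
rp("rod",352,206,18,18)
```

```text
small
 34  34  34  35  35  33  34  34  35  31  35  35  35  35  33  36  34  35  36  35  35  33  34  33
 33  32  35  34  35  35  33  35  35  36  33  34  34  36  36  33  34  35  34  35  34  31  33  33
 34  35  35  33  34  33  35  36  34  36  35  33  36  35  35  35  34  34  34  34  32  34  34  32
 33  35  35  33  35  33  35  34  35  36  36  35  34  32  35  34  32  34  35  33  34  34  34  33
 32  35  35  35  32  26  26  27  33  33  36  33  33  34  33  34  32  34  34  33  35  34  33  31
 35  34  34  34  20   7   9  16  25  27  30  33  33  34  33  32  34  34  33  33  33  35  33  33
 35  34  32  28  13   4   6   4   5   7  17  22  26  28  33  33  35  36  35  35  32  33  34  35
 34  33  33  24  10   4   6   6   6   8   4   4   4  15  24  30  33  33  34  33  35  33  34  35
 35  33  33  25   7   5   5   5   4   5   7   3   4   5  11  17  25  28  34  33  36  33  34  36
 34  33  31  18   8   8   7   5   4   7   5   5   3   6   6   8   4  22  32  34  33  33  34  35
 31  33  32  28  23  17   8   4   4   6   6   3   4   8   6  10   8  22  33  35  35  36  37  36
 32  33  33  33  30  26  17  13   6   
[... 2961 characters left out ...]
  36  32  24   9   7   5  10  21  21  21  18  20  20
 32  34  35  35  34  34  34  21   7   6   8  10  21  19  20  18  19  21
 30  35  35  34  35  33  32  15   6   5   4  14  20  19  19  16  19  20
 28  35  33  34  34  36  29   8   5   6  10  16  20  18  15  16  17  21
 30  32  33  34  35  34  24   9   7   6  15  21  20  20  17  18  19  20
 30  30  31  35  33  33  15   6   6   5  17  24  20  18  18  21  21  21
 30  31  32  32  33  33  10   5   5   9  22  26  22  20  20  22  21  20
 30  32  35  36  34  32  15  12  10  15  30  28  25  22  20  24  21  23
 31  33  33  35  31  33  30  29  27  29  34  31  29  27  23  22  23  25
 32  35  31  32  31  32  33  34  32  34  36  34  38  30  23  22  23  26
```

Run:
```python
from fit import *
np.set_printoptions(precision=4,suppress=True)
im=cv2.imread("pics/top0.png").astype(float); c=im[...,2]-im[...,0]; g=im.mean(2)
def A(u0,v0,w,h): return np.clip((23-c[v0:v0+h,u0:u0+w])/17,0,1)
print("small",fit("top",A(228,212,26,16),228,212,(.5425,.1151),.023,.020))
print("large",fit("top",A(182,184,30,20),182,184,(.63,.272),.030,.024))
a=A(172,230,26,24)
print("cap",fit("top",a,172,230,(.4688,.309),.022,.046))
# rod
u0,v0,w,h=352,210,18,15
a=np.clip((22-c[v0:v0+h,u0:u0+w])/16,0,1); a[:, :]*=1
cols=np.arange(w)+u0
lim=np.array([[abs(cc-(360-.29*(rr+v0-221)))<4.2 for cc in cols] for rr in range(h)]); a=a*lim
def R(p):
    x,y,t=p[0],p[1],p[2]/5; d=np.array([np.cos(t),np.sin(t)]);n=np.array([-d[1],d[0]])
    # tip at z .115, silhouettes at axis height
    P=[]
    for s,r in((0,.0045),(.003,.006),(.08,.006)):
        for k in range(12):
            q=np.array([x,y])+d*s+n*r*np.cos(k*np.pi/6); P.append([q[0],q[1],.115+r*np.sin(k*np.pi/6)])
    return render("top",np.array(P),u0,v0,w,h)
f=lambda p:(np.abs(R(p)-a)*lim).sum()
p0=[.537,-.28,-.25*5]
r=minimize(f,p0,method="Nelder-Mead",options=dict(initial_simplex=[p0,[.542,-.28,-1.25],[.537,-.275,-1.25],[.537,-.28,-.9]],xatol=1e-4))
print("rod",r.x[:2],np.degrees(r.x[2]/5),r.fun,a.sum())
# side line check: project fitted
t=r.x[2]/5
for s in(0,.03,.06): print(s,proj("side",np.array([r.x[0]+s*np.cos(t),r.x[1]+s*np.sin(t),.115])))
# top depth on rod
d=np.load("topd0.npy")
for s in(.01,.03,.05):
    q=proj("top",np.array([r.x[0]+s*np.cos(t),r.x[1]+s*np.sin(t),.121])); u,v=np.round(q).astype(int); print(atdepth("top",u,v,d[v,u]))
u,v=np.round(proj("top",[.5425,.1151,.046])).astype(int);print("smalltop",atdepth("top",u,v,d[v,u]))
for u,v in((300,200),(150,230)): print(atdepth("top",u,v,d[v,u]))
```

```text
Traceback (most recent call last):
  File "fit.py", line 21, in fit
    r=minimize(f,[x[0],x[1],yaw*5],method="Nelder-Mead",options=dict(initial_simplex=[[x[0],x[1],yaw*5],[x[0]+.006,x[1],yaw*5],[x[0],x[1]+.006,yaw*5],[x[0],x[1],yaw*5+.7]],xatol=1e-4,fatol=1e-2))
  File "fit.py", line 18, in <lambda>
    f=lambda p: np.abs(render(cam,prism(p[0],p[1],p[2]/5,R,L),u0,v0,w,h)-soft).sum()
                       ~~~~~~^^^^^^^^^^^^^^^^^^^^^^^^^^^^^^^^^^^^^^^^^^^
  File "fit.py", line 13, in render
    q=np.array([proj(cam,p) for p in P]); q=(q-[u0-.5,v0-.5])*s
                ~~~~^^^^^^^
  File "h.py", line 17, in proj
    p=camera_params(cam);K=np.array(p["K"]);k1=p["k1"]
ValueError: time passes only in moves, steps and waits
```

```bash
sed -i 's/^from rig import \*/from rig import *\nimport functools\nimport rig as _r\n@functools.lru_cache(None)\ndef CP(c): return _r.camera_params(c)/; s/p=camera_params(cam)/p=CP(cam)/' h.py
cat > f1.py <<'E'
from fit import *
np.set_printoptions(precision=4,suppress=True)
im=cv2.imread("pics/top0.png").astype(float); c=im[...,2]-im[...,0]; g=im.mean(2)
def A(u0,v0,w,h): return np.clip((23-c[v0:v0+h,u0:u0+w])/17,0,1)
print("small",fit("top",A(228,212,26,16),228,212,(.5425,.1151),.023,.020))
print("large",fit("top",A(182,184,30,20),182,184,(.63,.272),.030,.024))
a=A(172,230,26,24)
print("cap",fit("top",a,172,230,(.4688,.309),.022,.046))
# rod
u0,v0,w,h=352,210,18,15
a=np.clip((22-c[v0:v0+h,u0:u0+w])/16,0,1); a[:, :]*=1
cols=np.arange(w)+u0
lim=np.array([[abs(cc-(360-.29*(rr+v0-221)))<4.2 for cc in cols] for rr in range(h)]); a=a*lim
def R(p):
    x,y,t=p[0],p[1],p[2]/5; d=np.array([np.cos(t),np.sin(t)]);n=np.array([-d[1],d[0]])
    P=[]
    for s,r in((0,.0045),(.003,.006),(.08,.006)):
        for k in range(12):
            q=np.array([x,y])+d*s+n*r*np.cos(k*np.pi/6); P.append([q[0],q[1],.115+r*np.sin(k*np.pi/6)])
    return render("top",np.array(P),u0,v0,w,h)
f=lambda p:(np.abs(R(p)-a)*lim).sum()
p0=[.537,-.28,-.25*5]
r=minimize(f,p0,method="Nelder-Mead",options=dict(initial_simplex=[p0,[.542,-.28,-1.25],[.537,-.275,-1.25],[.537,-.28,-.9]],xatol=1e-4))
print("rod",r.x[:2],np.degrees(r.x[2]/5),r.fun,a.sum())
t=r.x[2]/5
for s in(0,.03,.06): print(s,proj("side",np.array([r.x[0]+s*np.cos(t),r.x[1]+s*np.sin(t),.115])))
d=np.load("topd0.npy")
for s in(.01,.03,.05):
    q=proj("top",np.array([r.x[0]+s*np.cos(t),r.x[1]+s*np.sin(t),.121])); u,v=np.round(q).astype(int); print(atdepth("top",u,v,d[v,u]))
u,v=np.round(proj("top",[.5425,.1151,.046])).astype(int);print("smalltop",atdepth("top",u,v,d[v,u]))
for u,v in((300,200),(150,230)): print(atdepth("top",u,v,d[v,u]))
E
python3 f1.py
```

```text
small (np.float64(0.5427363344020224), np.float64(0.11971238206297327), np.float64(-22.9211631409726), np.float64(16.674509803921566), np.float64(71.29411764705883))
large (np.float64(0.63314642183005), np.float64(0.2663206990693021), np.float64(-18.43323967569098), np.float64(21.57254901960784), np.float64(126.58823529411764))
cap (np.float64(0.47443771088437425), np.float64(0.31054801869842247), np.float64(-10.624269358461802), np.float64(10.35686274509804), np.float64(199.05882352941177))
rod [ 0.5363 -0.2731] -18.586183059584897 9.310539215686275 47.5625
0 [335.8412 183.7308]
0.03 [330.0774 181.523 ]
0.06 [324.4521 179.37  ]
[ 0.5453 -0.2775  0.1227]
[ 0.5643 -0.28    0.1287]
[ 0.5842 -0.2882  0.1217]
smalltop [0.5418 0.1143 0.0503]
[ 0.6165 -0.088  -0.0002]
[0.5149 0.4322 0.0045]
```

```bash
cat > f2.py <<'E'
from fit import *
im=cv2.imread("pics/top0.png").astype(float); c=im[...,2]-im[...,0]
def A(u0,v0,w,h,T): return np.clip((T-c[v0:v0+h,u0:u0+w])/(T-8),0,1)
for T in(16,19):
    for n,a,x,R,L in (("small",(228,212,26,16),(.5425,.1171),.023,.020),("large",(182,184,30,20),(.633,.268),.030,.024)):
        s=A(*a,T); r=fit("top",s,a[0],a[1],x,R,L); print(T,n,np.round(r,4))
        m=render("top",prism(r[0],r[1],np.radians(r[2]),R,L),*a)
        if T==16:
            for i in range(a[3]): print(" ".join("%d"%round(9*v) for v in s[i]),"  ","".join("%d"%round(9*v) for v in m[i]))
E
python3 f2.py
```

```text
16 small [5.431000e-01 1.198000e-01 1.555518e+02 2.001570e+01 6.600000e+01]
0 0 0 0 0 0 0 0 0 0 0 0 0 0 0 0 0 0 0 0 0 0 0 0 0 0    00000000000000000000000000
0 0 0 0 0 0 0 0 0 0 0 0 0 0 0 0 0 0 0 0 0 0 0 0 0 0    00000000000000000000000000
0 0 0 0 0 0 0 0 0 0 0 0 0 0 0 0 0 0 0 0 0 0 0 0 0 0    00000000000000000000000000
0 0 0 0 0 0 0 0 0 0 0 0 0 0 0 0 0 0 0 0 0 0 0 0 0 0    00000000000000000000000000
0 0 0 0 0 0 0 0 0 0 0 0 0 0 0 0 0 0 0 0 0 0 0 0 0 0    00000007510000000000000000
0 0 0 0 0 0 0 9 8 0 0 0 0 0 0 0 0 0 0 0 0 0 0 0 0 0    00000039996300000000000000
0 0 0 0 0 0 3 9 9 9 9 9 0 0 0 0 0 0 0 0 0 0 0 0 0 0    00000079999984000000000000
0 0 0 0 0 0 7 9 9 9 9 9 9 9 9 1 0 0 0 0 0 0 0 0 0 0    00000299999999851000000000
0 0 0 0 0 0 9 9 9 9 9 9 9 9 9 9 6 0 0 0 0 0 0 0 0 0    00000699999999999510000000
0 0 0 0 0 0 9 9 9 9 9 9 9 9 9 9 9 9 9 0 0 0 0 0 0 0    00000799999999999995000000
0 0 0 0 0 0 0 0 9 9 9 9 9 9 9 9 9 7 9 0 0 0 0 0 0 0    00000026999999999996000000
0 0 0 0 0 0 0 0 0 3 9 9 7 9 9 9 9 9 6 0 0 0 0 0 0 0    00000000159999999992000000
0 0 0 0 0 0 0 0 0 0 0 0 4 8 9 7 8 9 0 0 
[... 1655 characters left out ...]
0000
0 0 0 0 0 0 0 0 0 0 0 0 0 7 9 9 9 9 9 9 9 9 9 7 0 0 0 0 0 0    000000000002589999999999100000
0 0 0 0 0 0 0 0 0 0 0 0 0 0 0 0 0 3 9 9 9 9 9 0 0 0 0 0 0 0    000000000000002589999997000000
0 0 0 0 0 0 0 0 0 0 0 0 0 0 0 0 0 0 0 0 0 2 4 0 0 0 0 0 0 0    000000000000000002579994000000
0 0 0 0 0 0 0 0 0 0 0 0 0 0 0 0 0 0 0 0 0 0 0 0 0 0 0 0 0 0    000000000000000000001361000000
0 0 0 0 0 0 0 0 0 0 0 0 0 0 0 0 0 0 0 0 0 0 0 0 0 0 0 0 0 0    000000000000000000000000000000
0 0 0 0 0 0 0 0 0 0 0 0 0 0 0 0 0 0 0 0 0 0 0 0 0 0 0 0 0 0    000000000000000000000000000000
19 small [5.426000e-01 1.194000e-01 1.555141e+02 1.707200e+01 6.936360e+01]
19 large [  0.6338   0.2674 -19.1117  24.2752 123.9091]
```

```bash
cat > go.py <<'E'
import sys
from rig import *
import numpy as np
def go(x,y,z,psi):
    s=sense(); R=np.array(s["tool_rot"]); p=np.array(s["eef_pos"])
    d=R.T@(np.array([x,y,z])-p)*100
    a=np.degrees(np.arctan2(R[1,0],R[0,0])); t=(a-(90+psi)+90)%180-90
    print("d cm",np.round(d,2),"turn",round(t,2),"jawyaw",round(a-90,2))
def st():
    s=sense(); R=np.array(s["tool_rot"]); f=np.array(s["ft_force"])
    print("t",round(s["clock"],2),"p",np.round(s["eef_pos"],4),"yaw",round(np.degrees(np.arctan2(R[1,0],R[0,0]))-90,2),"F",np.round(f,1),"M",np.round(s["moment"],2),"w",round(s["gripper_width"],3))
if __name__=="__main__":
    st()
    if len(sys.argv)>4: go(*map(float,sys.argv[1:5]))
E
python3 go.py .5428 .1195 .10 -22
```

```text
t 0.9 p [0.2824 0.5576 0.2313] yaw -26.86 F [-0.  -0.3 -0.2] M [-0.04 -0.01 -0.02] w 1.001
d cm [-27.32  43.03  13.13] turn -4.86 jawyaw -26.86
```

```bash
python3 -m crank '[[-27.3,43,0,-4.9,1],[-27.3,43,0,-4.9,1],[-27.3,43,0,-4.9,1],[-27.3,43,0,-4.9,1],[-27.3,43,0,-4.9,1],[-27.3,43,0,-4.9,1],[-27.3,43,0,-4.9,1],[-27.3,43,0,-4.9,1],[-27.3,43,6,-4.9,1],[-27.3,43,12,-4.9,1]]' 30; python3 go.py .5428 .1195 .10 -22
```

```text
clock: 1.9
eef_pos: [0.5273, 0.1498, 0.168]
tool_rot: [[0.375, 0.927, 0.007], [0.927, -0.375, 0.001], [0.004, 0.006, -1.0]]
ft_force: [1.5, 0.7, -0.7]
gripper_width: 0.999
t 1.9 p [0.5273 0.1498 0.168 ] yaw -22.05 F [ 1.5  0.7 -0.7] M [ 0.02 -0.02  0.02] w 0.999
d cm [-2.26  2.54  6.81] turn -0.05 jawyaw -22.05
```

```bash
python3 -m crank '[[-1,1,4,0,1],[-1,1,4,0,1],[-1,1,4,0,1],[-1,1,4,0,1],[-1,1,4,0,1],[-1,1,4,0,1],[-1,1,4,0,1],[-1,1,4,0,1],[-1,1,4,0,1],[-1,1,4,0,1]]'; python3 go.py .5428 .1195 .006 -22
python3 - <<'E'
from h import *
im,d=get_image("side"); cv2.imwrite("pics/s1.png",cv2.resize(im[140:300,170:370],(800,640)[:2] if 0 else (750,600),interpolation=cv2.INTER_CUBIC))
im,d=get_image("top"); cv2.imwrite("pics/t1.png",cv2.resize(im[160:280,170:320],(750,600),interpolation=cv2.INTER_CUBIC))
E
```

```text
clock: 2.9
eef_pos: [0.5291, 0.1388, 0.1259]
tool_rot: [[0.374, 0.927, -0.0], [0.927, -0.374, -0.0], [-0.0, -0.0, -1.0]]
ft_force: [-0.2, -1.4, -0.3]
gripper_width: 1.003
t 2.9 p [0.5291 0.1388 0.1259] yaw -21.96 F [-0.2 -1.4 -0.3] M [-0.02 -0.02  0.01] w 1.003
d cm [-1.28  2.   11.99] turn 0.04 jawyaw -21.96
```

View pics/s1.png

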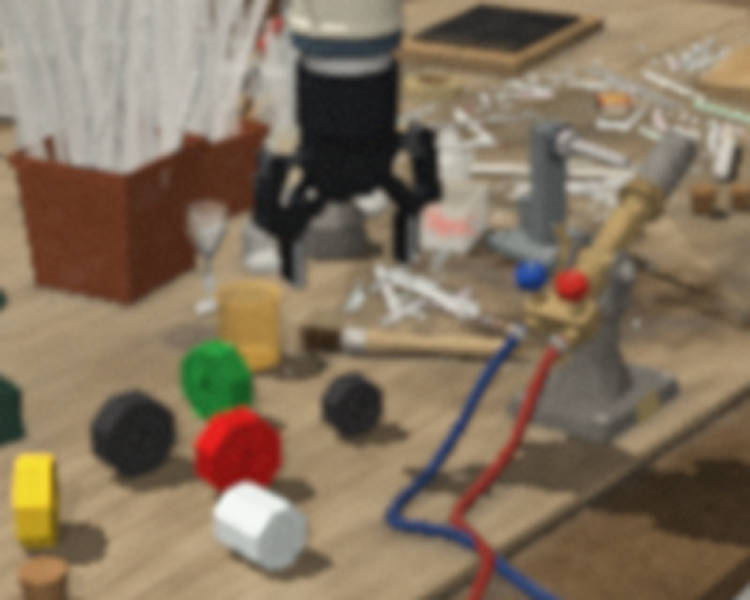

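View pics/t1.png

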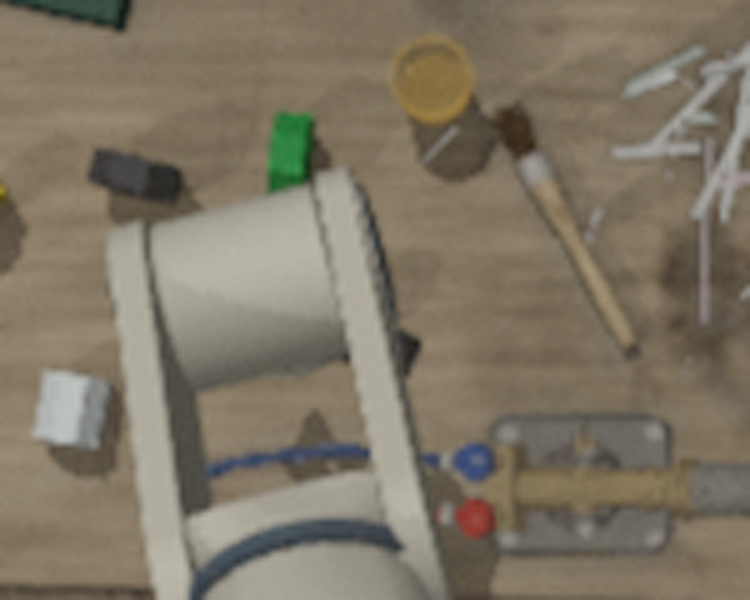

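```bash
python3 - <<'E'
from h import *
print(proj("side",np.array([.5291,.1388,.1259])),proj("side",np.array([.5428,.1195,.023])))
E
python3 -m crank '[[-1.3,2,2,0,1],[-1.3,2,5,0,1],[-1.3,2,8,0,1],[-1.3,2,10,0,1],[-1.3,2,11,0,1],[-1.3,2,12,0,1],[-1.3,2,12,0,1],[-1.3,2,12,0,1],[-1.3,2,12,0,1],[-1.3,2,12,0,1]]'; python3 go.py .5428 .1195 .006 -22
```

```text
[262.26617988 217.58998551] [263.14623201 247.8304221 ]
clock: 4.0
eef_pos: [0.5434, 0.1194, 0.0068]
tool_rot: [[0.374, 0.927, 0.001], [0.927, -0.374, 0.0], [0.001, 0.001, -1.0]]
ft_force: [-0.9, 0.2, -0.1]
gripper_width: 1.004
t 4.0 p [0.5434 0.1194 0.0068] yaw -21.96 F [-0.9  0.2 -0.1] M [-0.01  0.01 -0.04] w 1.004
d cm [-0.02 -0.06  0.08] turn 0.04 jawyaw -21.96
```

```bash
python3 -m crank '[[0,0,0,0,0.3],[0,0,0,0,0],[0,0,0,0,0],[0,0,0,0,0],[0,0,0,0,0],[0,0,0,0,0],[0,0,0,0,0],[0,0,0,0,0],[0,0,0,0,0],[0,0,0,0,0]]' 30; python3 go.py .5363 -.2731 .12 -18.6;  python3 - <<'E'
from h import *
im,d=get_image("side"); cv2.imwrite("pics/s2.png",cv2.resize(im[190:270,220:320],(750,600),interpolation=cv2.INTER_CUBIC))
E
```

```text
clock: 5.0
eef_pos: [0.5429, 0.1193, 0.0062]
tool_rot: [[0.374, 0.927, 0.0], [0.927, -0.374, 0.0], [0.0, 0.0, -1.0]]
ft_force: [-1.8, -0.3, 5.6]
gripper_width: 0.53
t 5.0 p [0.5429 0.1193 0.0062] yaw -21.96 F [-1.8 -0.3  5.6] M [-0.11  0.16  0.03] w 0.53
d cm [-36.64  14.06 -11.38] turn -3.36 jawyaw -21.96
```

View pics/s2.png

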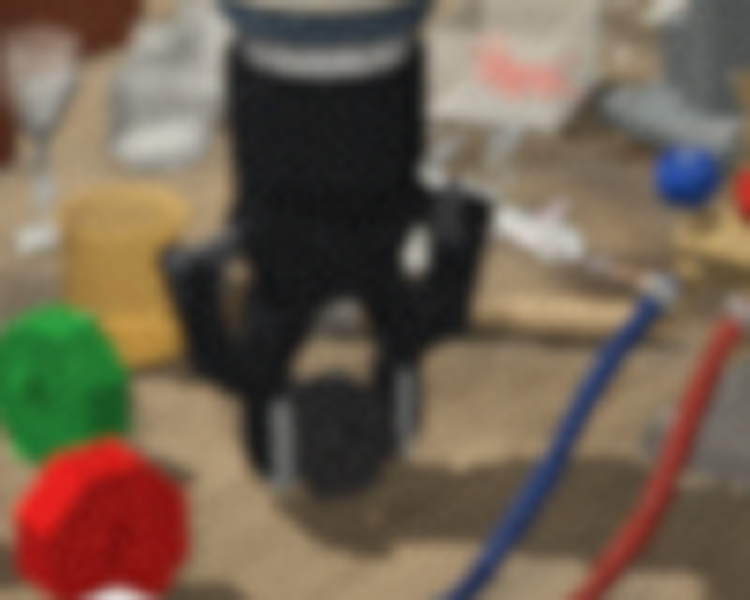

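```bash
python3 go.py .4936 -.2588 .0982 -18.6; python3 -m crank '[[0,0,-5,0,0],[0,0,-10,0,0],[-4,1,-15,0,0],[-10,3,-18,-1,0],[-17,5,-18,-2,0],[-24,7,-18,-3,0],[-31,9,-18,-3.4,0],[-36.7,9.8,-18,-3.4,0],[-36.7,9.8,-18,-3.4,0],[-36.7,9.8,-18,-3.4,0]]' 30; python3 go.py .4936 -.2588 .0982 -18.6
```

```text
t 5.05 p [0.543  0.1193 0.0063] yaw -21.96 F [0.2 0.9 6.6] M [-0.08  0.17 -0.02] w 0.53
d cm [-36.91   9.56  -9.2 ] turn -3.36 jawyaw -21.96
clock: 6.05
eef_pos: [0.4965, -0.2541, 0.1857]
tool_rot: [[0.318, 0.948, -0.0], [0.948, -0.318, 0.0], [0.0, -0.0, -1.0]]
ft_force: [0.3, -0.2, -1.6]
gripper_width: 0.533
t 6.05 p [ 0.4965 -0.2541  0.1857] yaw -18.56 F [ 0.3 -0.2 -1.6] M [ 0.01 -0.07 -0.03] w 0.533
d cm [-0.54 -0.12  8.75] turn 0.04 jawyaw -18.56
```

```bash
python3 -m crank '[[-0.5,0,2,0,0],[-0.5,0,5,0,0],[-0.5,0,7,0,0],[-0.5,0,8,0,0],[-0.5,0,8.7,0,0],[-0.5,0,8.7,0,0],[-0.5,0,8.7,0,0],[-0.5,0,8.7,0,0],[-0.5,0,8.7,0,0],[-0.5,0,8.7,0,0]]'; python3 go.py .4936 -.2588 .0982 -18.6
python3 - <<'E'
from h import *
im,d=get_image("side"); np.save("sd3.npy",d); cv2.imwrite("pics/s3f.png",im); cv2.imwrite("pics/s3.png",cv2.resize(im[130:220,290:402],(747,600),interpolation=cv2.INTER_CUBIC))
im,d=get_image("top"); cv2.imwrite("pics/t3f.png",im); cv2.imwrite("pics/t3.png",cv2.resize(im[160:280,300:450],(750,600),interpolation=cv2.INTER_CUBIC))
E
```

```text
clock: 7.05
eef_pos: [0.496, -0.257, 0.0994]
tool_rot: [[0.318, 0.948, 0.001], [0.948, -0.318, -0.0], [-0.0, 0.001, -1.0]]
ft_force: [-0.4, -0.2, -0.3]
gripper_width: 0.527
t 7.05 p [ 0.496  -0.257   0.0994] yaw -18.55 F [-0.4 -0.2 -0.3] M [-0.    0.01  0.04] w 0.527
d cm [-0.25 -0.17  0.11] turn 0.05 jawyaw -18.55
```

View pics/s3.png

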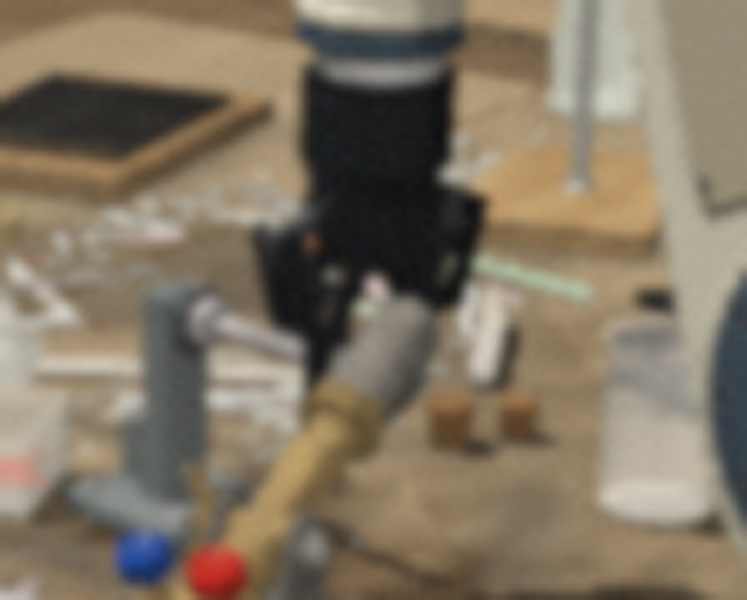

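View pics/t3.png

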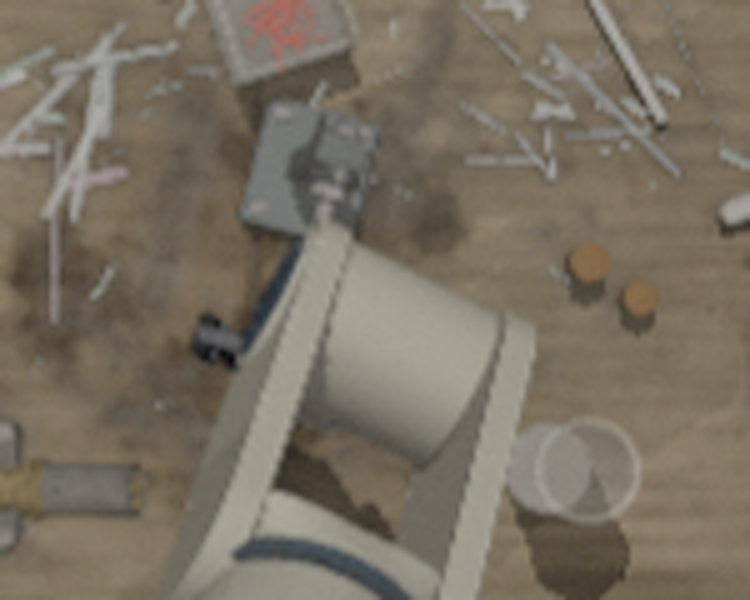

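Run:
```python
from h import *
np.set_printoptions(precision=2,suppress=True)
P=np.array([.543,.1193,.0]);u=np.array([.927,-.374,0]);j=np.array([.374,.927,0])
for z in(.02,.028,.036):
    q=P-u*.011+[0,0,z]; a,b=proj("side",q+j*.023),proj("side",q-j*.023)
    print(z,[(x-[220,190]+.5)*7.5 for x in(a,b)])
q=P-u*.010+[0,0,.023]
for k in range(8):
    a=np.pi/8+k*np.pi/4; print((proj("side",q+j*.0249*np.cos(a)+np.array([0,0,.0249*np.sin(a)]))-[220,190]+.5)*7.5)
im=cv2.imread("pics/side0.png").astype(float)
# rod in side: profile per column
g=im.mean(2)
for r in range(172,192): print(r," ".join("%3d"%x for x in g[r,316:344]))
```

```text
0.02 [array([289.54, 468.19]), array([393.43, 441.09])]
0.028 [array([289.17, 449.03]), array([393.26, 422.15])]
0.036 [array([288.79, 429.79]), array([393.09, 403.14])]
[287.63 437.21]
[317.94 396.92]
[361.24 386.  ]
[391.83 410.48]
[392.23 455.55]
[362.55 495.17]
[319.74 506.61]
[288.53 482.81]
172 119 116 112 111 107 103 110 114 114 116 115 119 131 159 172 170 166 163 163 160 163 169 167 154 142 137 132 140
173 114 106  96  90  85  90  99 108 114 115 113 115 130 158 176 181 179 179 181 184 185 177 159 143 145 150 146 146
174 100  87  79  82  93 103 103 105 110 113 113 113 121 135 145 148 151 154 156 166 169 159 141 137 151 167 166 162
175  85  78  79 103 126 131 117 103 105 112 113 116 116 120 120 123 123 125 128 135 139 135 128 128 143 161 170 177
176  73  71  90 125 138 127 110 105 111 117 119 122 122 122 123 124 123 122 122 126 126 127 128 128 131 138 151 165
177  62  66  94 122 124 113 112 124 134 137 136 136 132 131 132 128 130 128 126 127 127 129 130 130 132 132 135 140
178  56  66  89 106 106 106 120 142 153 156 153 153 150 146 140 137 136 131 132 134 135 134 136 137 136 13
[... 817 characters left out ...]
 136
186  65  67  65  65  88 125 156 170 174 175 178 178 177 177 176 181 183 187 186 187 184 183 170 151 137 134 134 134
187  68  64  66  67  82 112 134 140 139 141 145 147 148 145 150 165 180 186 189 190 183 172 156 139 128 129 128 131
188  66  65  65  67  94 136 159 161 158 156 156 160 160 155 159 173 186 192 189 180 164 145 132 122 121 121 122 120
189  68  67  67  69 103 159 188 192 188 181 179 181 180 177 174 175 180 183 175 156 132 119 115 116 118 119 116 109
190  64  67  66  68  96 147 178 186 182 175 171 173 176 178 173 169 167 165 150 121  96  93  97 101 106 115 111 103
191  65  67  66  66  84 119 144 152 151 148 148 157 170 177 180 176 173 165 136 104  88  90  96  98  97  99  95  93
```

```bash
python3 -m crank '[[-0.25,0.5,0.12,0,0],[-0.25,1,0.12,0,0],[-0.25,1.5,0.12,0,0],[-0.25,2,0.12,0,0],[-0.25,2.4,0.12,0,0],[-0.25,2.4,0.12,0,0],[-0.25,2.4,0.12,0,0],[-0.25,2.4,0.12,0,0],[-0.25,2.4,0.12,0,0],[-0.25,2.4,0.12,0,0]]'; python3 go.py .5363 -.2731 .0982 -18.6
```

```text
clock: 8.15
eef_pos: [0.5175, -0.2669, 0.0976]
tool_rot: [[0.318, 0.948, -0.0], [0.948, -0.318, 0.0], [-0.0, -0.0, -1.0]]
ft_force: [-0.0, -0.7, 0.2]
gripper_width: 0.529
t 8.15 p [ 0.5175 -0.2669  0.0976] yaw -18.56 F [-0.  -0.7  0.2] M [-0.01 -0.    0.01] w 0.529
d cm [ 0.01  1.98 -0.06] turn 0.04 jawyaw -18.56
```

```bash
python3 -m crank '[[0,0.4,-0.06,0,0],[0,0.7,-0.06,0,0],[0,0.9,-0.06,0,0],[0,1,-0.06,0,0],[0,1.1,-0.06,0,0],[0,1.2,-0.06,0,0],[0,1.3,-0.06,0,0],[0,1.4,-0.06,0,0],[0,1.4,-0.06,0,0],[0,1.4,-0.06,0,0]]'; python3 go.py .5363 -.2731 .0982 -18.6
```

```text
clock: 9.15
eef_pos: [0.5309, -0.2713, 0.0982]
tool_rot: [[0.318, 0.948, -0.0], [0.948, -0.318, 0.0], [0.0, -0.0, -1.0]]
ft_force: [-0.1, 0.5, -1.4]
gripper_width: 0.536
t 9.15 p [ 0.5309 -0.2713  0.0982] yaw -18.56 F [-0.1  0.5 -1.4] M [-0.03  0.02  0.03] w 0.536
d cm [ 0.01  0.57 -0.  ] turn 0.04 jawyaw -18.56
```

```bash
python3 -m crank '[[0,0.2,0,0,0],[0,0.4,0,0,0],[0,0.6,0,0,0],[0,0.8,0,0,0],[0,1.0,0,0,0],[0,1.2,0,0,0],[0,1.4,0,0,0],[0,1.6,0,0,0],[0,1.6,0,0,0],[0,1.6,0,0,0]]'; python3 go.py .5363 -.2731 .0982 -18.6;python3 - <<'E'
from h import *
im,d=get_image("side"); cv2.imwrite("pics/s4.png",cv2.resize(im[150:210,300:375],(750,600),interpolation=cv2.INTER_CUBIC))
E
```

```text
clock: 10.15
eef_pos: [0.5463, -0.2765, 0.0982]
tool_rot: [[0.318, 0.948, 0.0], [0.948, -0.318, -0.0], [0.0, 0.0, -1.0]]
ft_force: [1.1, 0.1, -0.9]
gripper_width: 0.532
t 10.15 p [ 0.5463 -0.2765  0.0982] yaw -18.56 F [ 1.1  0.1 -0.9] M [ 0.1  -0.12  0.01] w 0.532
d cm [ 0.   -1.05  0.  ] turn 0.04 jawyaw -18.56
```

View pics/s4.png

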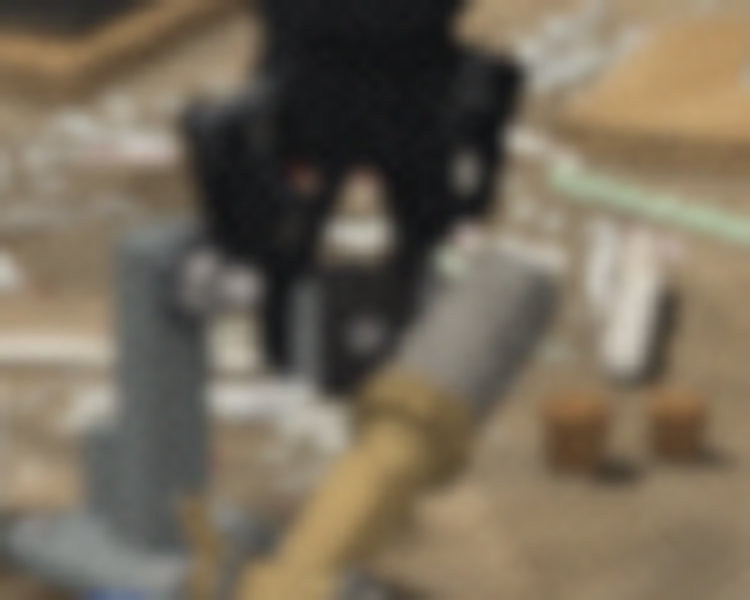

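```bash
python3 -m crank '[[0,0.4,0,0,0],[0,0.8,0,0,0],[0,1.2,0,0,0],[0,1.6,0,0,0],[0,2.0,0,0,0],[0,2.4,0,0,0],[0,2.7,0,0,0],[0,3,0,0,0],[0,3,0,0,0],[0,3,0,0,0]]'; python3 go.py .5363 -.2731 .0982 -18.6
```

```text
clock: 11.2
eef_pos: [0.5744, -0.2847, 0.0978]
tool_rot: [[0.318, 0.948, -0.001], [0.948, -0.318, 0.002], [0.002, -0.002, -1.0]]
ft_force: [-0.3, 8.0, 0.1]
gripper_width: 0.533
t 11.2 p [ 0.5744 -0.2847  0.0978] yaw -18.56 F [-0.3  8.   0.1] M [1.29 0.1  0.04] w 0.533
d cm [-0.12 -3.98 -0.03] turn 0.04 jawyaw -18.56
```

```bash
python3 -m crank '[[0.1,0,0,0,0],[0.2,0,0,0,0],[0.25,0,0,0,0],[0.25,0.1,0,0,0],[0.26,0.2,0,0,0],[0.26,0.3,0,0,0],[0.27,0.4,0,0,0],[0.27,0.5,0,0,0],[0.27,0.5,0,0,0],[0.27,0.5,0,0,0]]'; python3 go.py .5363 -.2731 .0982 -18.6
```

```text
clock: 12.2
eef_pos: [0.5802, -0.285, 0.0982]
tool_rot: [[0.318, 0.948, -0.0], [0.948, -0.318, 0.0], [0.0, -0.0, -1.0]]
ft_force: [0.9, -0.4, -1.1]
gripper_width: 0.532
t 12.2 p [ 0.5802 -0.285   0.0982] yaw -18.56 F [ 0.9 -0.4 -1.1] M [-0.02 -0.   -0.02] w 0.532
d cm [-0.26 -4.54 -0.  ] turn 0.04 jawyaw -18.56
```

```bash
python3 -m crank '[[0,0.1,0,0,0],[0.01,0.2,0,0,0],[0.02,0.3,0,0,0],[0.02,0.4,0,0,0],[0.02,0.5,0,0,0],[0.03,0.6,0,0,0],[0.03,0.7,0,0,0],[0.03,0.8,0,0,0],[0.03,0.8,0,0,0],[0.03,0.8,0,0,0]]'; python3 go.py .5363 -.2731 .0982 -18.6
```

```text
clock: 13.2
eef_pos: [0.5878, -0.2873, 0.0982]
tool_rot: [[0.318, 0.948, -0.0], [0.948, -0.318, 0.0], [0.0, -0.0, -1.0]]
ft_force: [0.1, 0.3, -1.4]
gripper_width: 0.537
t 13.2 p [ 0.5878 -0.2873  0.0982] yaw -18.56 F [ 0.1  0.3 -1.4] M [-0.01  0.03 -0.  ] w 0.537
d cm [-0.29 -5.34 -0.  ] turn 0.04 jawyaw -18.56
```

```bash
python3 -m crank '[[0,0.1,0,0,0],[0,0.2,0,0,0],[0.01,0.3,0,0,0],[0.01,0.4,0,0,0],[0.02,0.45,0,0,0],[0.02,0.5,0,0,0],[0.02,0.55,0,0,0],[0.02,0.6,0,0,0],[0.02,0.6,0,0,0],[0.02,0.6,0,0,0]]'; python3 go.py .5363 -.2731 .0982 -18.6
```

```text
clock: 14.2
eef_pos: [0.5936, -0.289, 0.0982]
tool_rot: [[0.318, 0.948, -0.0], [0.948, -0.318, 0.0], [0.0, -0.0, -1.0]]
ft_force: [-0.7, 0.2, -1.1]
gripper_width: 0.533
t 14.2 p [ 0.5936 -0.289   0.0982] yaw -18.56 F [-0.7  0.2 -1.1] M [ 0.03  0.03 -0.03] w 0.533
d cm [-0.31 -5.94  0.  ] turn 0.04 jawyaw -18.56
```

```bash
python3 -m crank '[[0,0.1,0,0,0],[0,0.2,0,0,0],[0.01,0.3,0,0,0],[0.01,0.35,0,0,0],[0.02,0.4,0,0,0],[0.02,0.45,0,0,0],[0.02,0.5,0,0,0],[0.02,0.5,0,0,0],[0.02,0.5,0,0,0],[0.02,0.5,0,0,0]]'; python3 go.py .5363 -.2731 .0982 -18.6
```

```text
clock: 15.2
eef_pos: [0.5965, -0.2898, 0.0979]
tool_rot: [[0.318, 0.948, -0.004], [0.948, -0.318, 0.001], [0.0, -0.004, -1.0]]
ft_force: [-8.0, 1.6, 4.0]
gripper_width: 0.529
t 15.2 p [ 0.5965 -0.2898  0.0979] yaw -18.55 F [-8.   1.6  4. ] M [0.33 1.22 0.1 ] w 0.529
d cm [-0.33 -6.24 -0.01] turn 0.05 jawyaw -18.55
```

```bash
python3 -m crank '[[0,-0.15,0,0,0],[0,-0.2,0,0,0.7],[0,-0.2,0,0,1],[0,-0.2,0,0,1],[0,-0.2,0,0,1],[0,-0.2,0,0,1],[0,-0.2,0,0,1],[0,-0.2,-2,0,1],[0,-0.2,-6,0,1],[0,-0.2,-11,0,1]]'; python3 go.py .6336 .267 .10 -17.5
```

```text
clock: 16.2
eef_pos: [0.5952, -0.2892, 0.2074]
tool_rot: [[0.318, 0.948, -0.004], [0.948, -0.318, 0.002], [0.001, -0.004, -1.0]]
ft_force: [0.5, -0.3, 0.4]
gripper_width: 0.999
t 16.2 p [ 0.5952 -0.2892  0.2074] yaw -18.56 F [ 0.5 -0.3  0.4] M [-0.03 -0.07 -0.04] w 0.999
d cm [ 53.94 -14.02  10.83] turn -1.06 jawyaw -18.56
```

```bash
python3 -m crank '[[54,-14,0,-1,1],[54,-14,0,-1,1],[54,-14,0,-1,1],[54,-14,0,-1,1],[54,-14,0,-1,1],[54,-14,0,-1,1],[54,-14,0,-1,1],[54,-14,0,-1,1],[54,-14,0,-1,1],[54,-14,2,-1,1]]'; python3 go.py .6336 .267 .012 -17.5;python3 - <<'E'
from h import *
im,d=get_image("side"); cv2.imwrite("pics/s5f.png",im);cv2.imwrite("pics/s5.png",cv2.resize(im[150:210,290:365],(750,600),interpolation=cv2.INTER_CUBIC))
im,d=get_image("top"); cv2.imwrite("pics/t5f.png",im); cv2.imwrite("pics/t5.png",cv2.resize(im[170:230,330:405],(750,600),interpolation=cv2.INTER_NEAREST))
E
```

```text
clock: 17.2
eef_pos: [0.6322, 0.2106, 0.2004]
tool_rot: [[0.302, 0.953, 0.002], [0.953, -0.302, 0.001], [0.001, 0.002, -1.0]]
ft_force: [0.5, -0.1, 0.8]
gripper_width: 0.997
t 17.2 p [0.6322 0.2106 0.2004] yaw -17.55 F [ 0.5 -0.1  0.8] M [-0.04 -0.01 -0.01] w 0.997
d cm [ 5.39 -1.6  18.84] turn -0.05 jawyaw -17.55
```

View pics/s5.png

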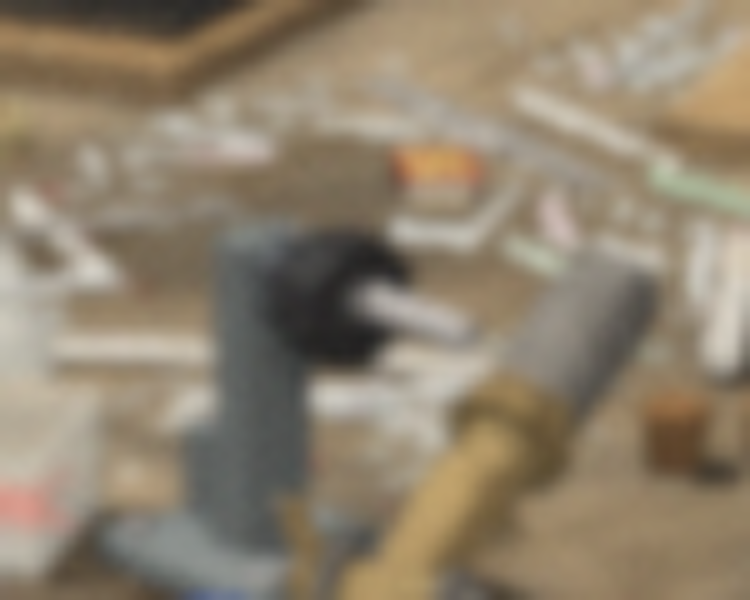

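View pics/t5.png

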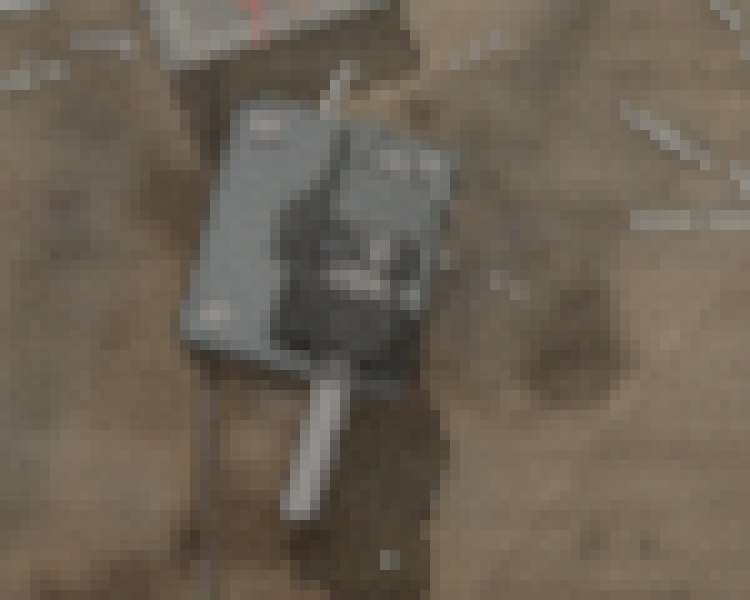

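```bash
python3 -m crank '[[4,-1.2,0,0,1],[4.6,-1.5,4,0,1],[4.6,-1.5,8,0,1],[4.6,-1.5,11,0,1],[4.6,-1.5,12,0,1],[4.6,-1.5,12,0,1],[4.6,-1.5,12,0,1],[4.6,-1.5,12,0,1],[4.6,-1.5,12,0,1],[4.6,-1.5,12,0,1]]'; python3 go.py .6336 .267 .008 -17.5
```

```text
clock: 18.3
eef_pos: [0.6317, 0.2566, 0.0803]
tool_rot: [[0.302, 0.953, 0.002], [0.953, -0.302, 0.001], [0.001, 0.001, -1.0]]
ft_force: [-1.1, 0.2, -0.0]
gripper_width: 0.999
t 18.3 p [0.6317 0.2566 0.0803] yaw -17.56 F [-1.1  0.2 -0. ] M [ 0.04  0.01 -0.04] w 0.999
d cm [ 1.04 -0.14  7.23] turn -0.06 jawyaw -17.56
```

```bash
python3 -m crank '[[1,-0.14,0.5,0,1],[1,-0.14,2,0,1],[1,-0.14,4,0,1],[1,-0.14,5.5,0,1],[1,-0.14,6.5,0,1],[1,-0.14,7.2,0,1],[1,-0.14,7.2,0,1],[1,-0.14,7.2,0,1],[1,-0.14,7.2,0,0.6],[1,-0.14,7.2,0,0]]' 30; python3 go.py .6336 .267 .008 -17.5
```

```text
clock: 19.3
eef_pos: [0.6334, 0.2667, 0.008]
tool_rot: [[0.302, 0.953, 0.001], [0.953, -0.302, 0.001], [0.001, 0.001, -1.0]]
ft_force: [-2.0, -1.1, 17.5]
gripper_width: 0.703
t 19.3 p [0.6334 0.2667 0.008 ] yaw -17.56 F [-2.  -1.1 17.5] M [-0.44  0.47  0.13] w 0.703
d cm [0.03 0.01 0.  ] turn -0.06 jawyaw -17.56
```

```bash
python3 -m crank '[[0,0,0,0,0],[0,0,0,0,0],[0,0,0,0,0],[0,0,0,0,0],[0,0,0,0,0],[0,0,0,0,0],[0,0,0,0,0],[0,0,0,0,0],[0,0,0,0,0],[0,0,0,0,0]]' 30; python3 go.py .5363 -.2731 .2 -17
python3 - <<'E'
from h import *
im,d=get_image("side"); cv2.imwrite("pics/s6.png",cv2.resize(im[190:290,160:285],(750,600),interpolation=cv2.INTER_CUBIC))
E
```

```text
clock: 20.3
eef_pos: [0.6335, 0.2667, 0.0081]
tool_rot: [[0.302, 0.953, 0.001], [0.953, -0.302, 0.001], [0.001, 0.001, -1.0]]
ft_force: [-0.6, 0.6, 5.6]
gripper_width: 0.697
t 20.3 p [0.6335 0.2667 0.0081] yaw -17.56 F [-0.6  0.6  5.6] M [-0.08  0.09  0.02] w 0.697
d cm [-54.38   7.05 -19.23] turn -0.56 jawyaw -17.56
```

View pics/s6.png

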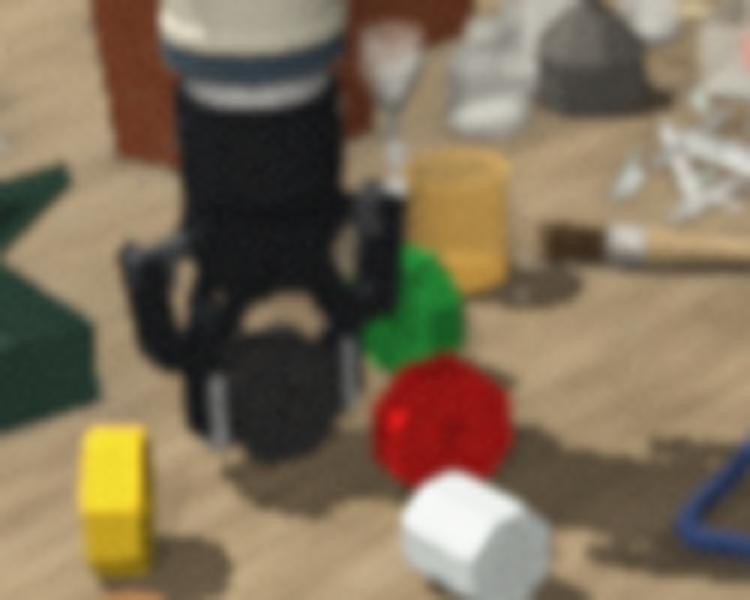

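```bash
python3 go.py .5055 -.2643 .17 -16; python3 -m crank '[[0,0,-5,0,0],[0,0,-10,0,0],[-4,0.5,-15,0,0],[-9,1,-16,0,0],[-14,1.3,-16,-0.5,0],[-19,1.8,-16,-1,0],[-24,2.2,-16,-1.5,0],[-29,2.7,-16,-1.5,0],[-34,3.1,-16,-1.5,0],[-39,3.5,-16,-1.5,0]]' 30; python3 go.py .5055 -.2643 .17 -16
```

```text
t 20.35 p [0.6335 0.2667 0.0081] yaw -17.56 F [-0.5 -0.4  5.6] M [-0.09  0.13  0.03] w 0.697
d cm [-54.47   3.84 -16.24] turn -1.56 jawyaw -17.56
clock: 21.35
eef_pos: [0.5505, -0.1048, 0.1672]
tool_rot: [[0.276, 0.961, 0.0], [0.961, -0.276, -0.0], [-0.0, 0.0, -1.0]]
ft_force: [1.5, -0.9, -1.7]
gripper_width: 0.703
t 21.35 p [ 0.5505 -0.1048  0.1672] yaw -16.05 F [ 1.5 -0.9 -1.7] M [-0.03 -0.01  0.01] w 0.703
d cm [-16.57   0.08  -0.28] turn -0.05 jawyaw -16.05
```

```bash
python3 -m crank '[[-5,0,0,0,0],[-10,0,0,0,0],[-14,0,0,0,0],[-15,0,2,0,0],[-15,0,5,0,0],[-15,0,7,0,0],[-15,0,7.2,0,0],[-15,0,7.2,0,0],[-15,0,7.2,0,0],[-15,0,7.2,0,0]]' 30; python3 go.py .5055 -.2643 .0932 -16
```

```text
clock: 22.35
eef_pos: [0.5108, -0.2474, 0.0964]
tool_rot: [[0.276, 0.961, 0.002], [0.961, -0.276, -0.001], [-0.0, 0.002, -1.0]]
ft_force: [0.1, 0.2, -1.1]
gripper_width: 0.702
t 22.35 p [ 0.5108 -0.2474  0.0964] yaw -16.04 F [ 0.1  0.2 -1.1] M [0.02 0.01 0.04] w 0.702
d cm [-1.77 -0.05  0.32] turn -0.04 jawyaw -16.04
```

```bash
python3 -m crank '[[-1,-0.05,0.3,0,0],[-1.75,-0.05,0.3,0,0],[-1.75,-0.05,0.3,0,0],[-1.75,0.3,0.3,0,0],[-1.75,0.6,0.3,0,0],[-1.75,0.9,0.3,0,0],[-1.75,1,0.3,0,0],[-1.75,1,0.3,0,0],[-1.75,1,0.3,0,0],[-1.75,1,0.3,0,0]]' 30; python3 go.py .5363 -.2731 .0932 -16
python3 - <<'E'
from h import *
im,d=get_image("side"); cv2.imwrite("pics/s7.png",cv2.resize(im[150:210,300:375],(750,600),interpolation=cv2.INTER_CUBIC))
E
```

```text
clock: 23.35
eef_pos: [0.5147, -0.2667, 0.0921]
tool_rot: [[0.277, 0.961, -0.0], [0.961, -0.277, 0.0], [0.0, -0.0, -1.0]]
ft_force: [0.1, 0.4, -1.3]
gripper_width: 0.698
t 23.35 p [ 0.5147 -0.2667  0.0921] yaw -16.06 F [ 0.1  0.4 -1.3] M [-0.   -0.    0.02] w 0.698
d cm [-0.02  2.26 -0.11] turn -0.06 jawyaw -16.06
```

View pics/s7.png

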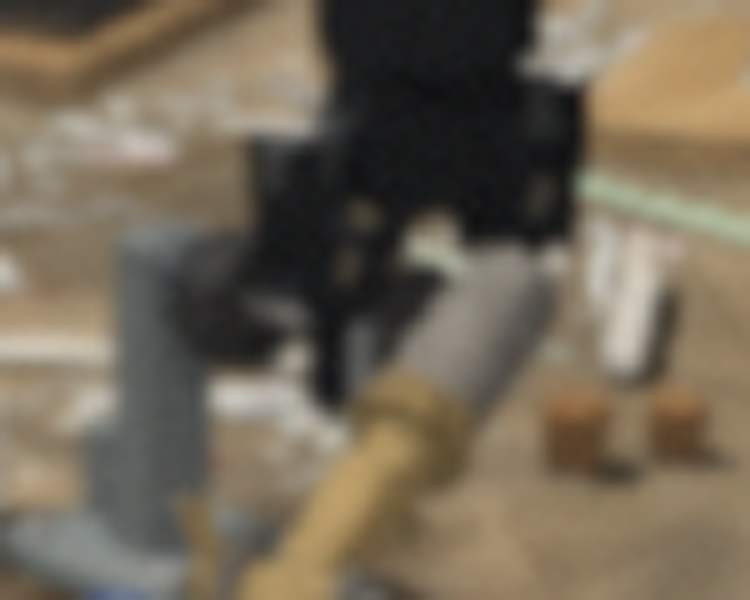

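```bash
python3 -m crank '[[0,0.3,-0.11,0,0],[0,0.6,-0.11,0,0],[0,0.8,-0.11,0,0],[0,1,-0.11,0,0],[0,1.1,-0.11,0,0],[0,1.2,-0.11,0,0],[0,1.3,-0.11,0,0],[0,1.4,-0.11,0,0],[0,1.5,-0.11,0,0],[0,1.5,-0.11,0,0]]' 30; python3 go.py .5363 -.2731 .0932 -16
```

```text
clock: 24.4
eef_pos: [0.5293, -0.271, 0.0932]
tool_rot: [[0.277, 0.961, 0.0], [0.961, -0.277, -0.0], [-0.0, 0.0, -1.0]]
ft_force: [0.1, -0.3, -1.3]
gripper_width: 0.703
t 24.4 p [ 0.5293 -0.271   0.0932] yaw -16.06 F [ 0.1 -0.3 -1.3] M [-0.02 -0.02  0.04] w 0.703
d cm [-0.01  0.73  0.  ] turn -0.06 jawyaw -16.06
```

```bash
python3 -m crank '[[0,0.3,0,0,0],[0,0.6,0,0,0],[0,0.9,0,0,0],[0,1.2,0,0,0],[0,1.5,0,0,0],[0,1.8,0,0,0],[0,2,0,0,0],[0,2.2,0,0,0],[0,2.4,0,0,0],[0,2.5,0,0,0]]' 30; python3 go.py .5363 -.2731 .0932 -16
```

```text
clock: 25.4
eef_pos: [0.5534, -0.2779, 0.0932]
tool_rot: [[0.277, 0.961, 0.0], [0.961, -0.277, -0.0], [-0.0, 0.0, -1.0]]
ft_force: [-0.0, -0.2, -1.3]
gripper_width: 0.699
t 25.4 p [ 0.5534 -0.2779  0.0932] yaw -16.06 F [-0.  -0.2 -1.3] M [-0.02  0.01  0.06] w 0.699
d cm [-0.01 -1.77  0.  ] turn -0.06 jawyaw -16.06
```

```bash
python3 -m crank '[[0,0.3,0,0,0],[0,0.5,0,0,0],[0,0.7,0,0,0],[0,0.9,0,0,0],[0,1.1,0,0,0],[0,1.3,0,0,0],[0,1.5,0,0,0],[0,1.7,0,0,0],[0,1.8,0,0,0],[0,1.9,0,0,0]]' 30; python3 go.py .5363 -.2731 .0932 -16
```

```text
clock: 26.4
eef_pos: [0.5715, -0.2831, 0.0932]
tool_rot: [[0.277, 0.961, -0.0], [0.961, -0.277, 0.0], [-0.0, -0.0, -1.0]]
ft_force: [-0.2, -0.6, -1.3]
gripper_width: 0.701
t 26.4 p [ 0.5715 -0.2831  0.0932] yaw -16.06 F [-0.2 -0.6 -1.3] M [-0.03 -0.02  0.03] w 0.701
d cm [-0.02 -3.66 -0.  ] turn -0.06 jawyaw -16.06
```

```bash
python3 -m crank '[[0,0.1,0,0,0],[0,0.2,0,0,0],[0,0.3,0,0,0],[0,0.35,0,0,0],[0,0.4,0,0,0],[0,0.45,0,0,0],[0,0.5,0,0,0],[0,0.55,0,0,0],[0,0.6,0,0,0],[0,0.6,0,0,0]]' 30; python3 go.py .5363 -.2731 .0932 -16
```

```text
clock: 27.4
eef_pos: [0.5759, -0.2843, 0.093]
tool_rot: [[0.277, 0.961, -0.003], [0.961, -0.277, 0.001], [0.0, -0.003, -1.0]]
ft_force: [-5.9, 1.8, 2.8]
gripper_width: 0.698
t 27.4 p [ 0.5759 -0.2843  0.093 ] yaw -16.06 F [-5.9  1.8  2.8] M [ 0.19  0.89 -0.1 ] w 0.698
d cm [-0.02 -4.11 -0.01] turn -0.06 jawyaw -16.06
```

```bash
python3 -m crank '[[0,-0.15,0,0,0],[0,-0.2,0,0,0.8],[0,-0.2,0,0,1],[0,-0.2,0,0,1],[0,-0.2,0,0,1],[0,-0.2,0,0,1],[0,-0.2,0,0,1],[0,-0.2,-2,0,1],[0,-0.2,-6,0,1],[0,-0.2,-11,0,1]]'; python3 go.py .4636 .3125 .20 -10.6;  python3 - <<'E'
from h import *
im,d=get_image("side"); cv2.imwrite("pics/s8.png",cv2.resize(im[150:210,300:375],(750,600),interpolation=cv2.INTER_CUBIC))
E
```

```text
clock: 28.4
eef_pos: [0.574, -0.2835, 0.2024]
tool_rot: [[0.277, 0.961, -0.004], [0.961, -0.277, 0.002], [0.001, -0.004, -1.0]]
ft_force: [0.8, -0.4, -0.1]
gripper_width: 1.005
t 28.4 p [ 0.574  -0.2835  0.2024] yaw -16.06 F [ 0.8 -0.4 -0.1] M [-0.04 -0.01 -0.04] w 1.005
d cm [ 54.22 -27.09   0.4 ] turn -5.46 jawyaw -16.06
```

View pics/s8.png

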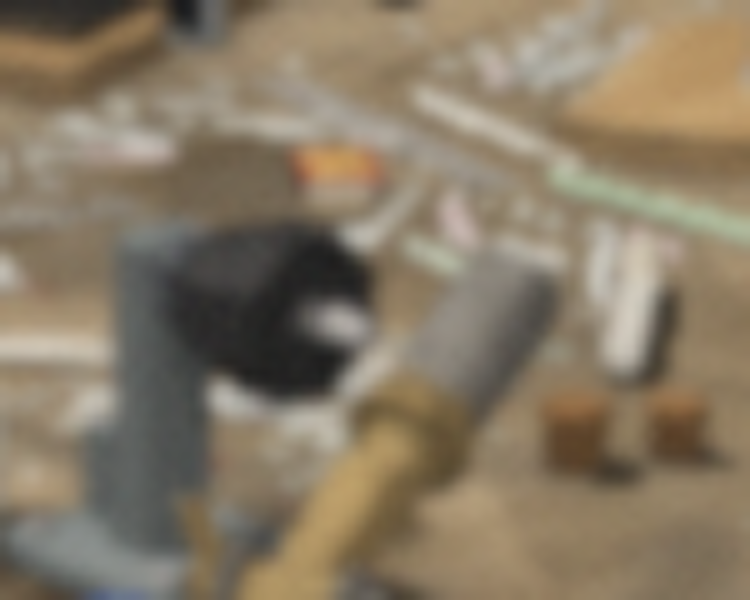

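```bash
python3 -m crank '[[54.2,-27.1,0,-5.4,1],[54.2,-27.1,0,-5.4,1],[54.2,-27.1,0,-5.4,1],[54.2,-27.1,0,-5.4,1],[54.2,-27.1,0,-5.4,1],[54.2,-27.1,0,-5.4,1],[54.2,-27.1,0,-5.4,1],[54.2,-27.1,0,-5.4,1],[54.2,-27.1,0,-5.4,1],[54.2,-27.1,0,-5.4,1]]'; python3 go.py .4636 .3125 .005 -10.6
```

```text
clock: 29.45
eef_pos: [0.4836, 0.2094, 0.2034]
tool_rot: [[0.185, 0.983, 0.001], [0.983, -0.185, 0.0], [0.0, 0.001, -1.0]]
ft_force: [1.5, 0.4, 0.3]
gripper_width: 0.998
t 29.45 p [0.4836 0.2094 0.2034] yaw -10.66 F [1.5 0.4 0.3] M [ 0.04 -0.07  0.06] w 0.998
d cm [ 9.75 -3.89 19.84] turn -0.06 jawyaw -10.66
```

```bash
python3 -m crank '[[4.5,-2,0,0,1],[8.5,-3.6,0,0,1],[8.8,-3.7,4,0,1],[8.8,-3.7,8,0,1],[8.8,-3.7,11,0,1],[8.8,-3.7,12,0,1],[8.8,-3.7,12,0,1],[8.8,-3.7,12,0,1],[8.8,-3.7,12,0,1],[8.8,-3.7,12,0,1]]'; python3 go.py .4636 .3125 .005 -10.6
python3 - <<'E'
from h import *
im,d=get_image("side"); cv2.imwrite("pics/s9.png",cv2.resize(im[220:310,180:292],(747,600),interpolation=cv2.INTER_CUBIC))
q=np.array([.4744,.3105]);print(proj("side",np.array([*q,.022])),(proj("side",np.array([*q,.022]))-[180,220])*6.67)
E
```

```text
clock: 30.45
eef_pos: [0.465, 0.3013, 0.0847]
tool_rot: [[0.185, 0.983, 0.002], [0.983, -0.185, 0.001], [0.002, 0.002, -1.0]]
ft_force: [0.1, -0.1, 0.1]
gripper_width: 0.999
t 30.45 p [0.465  0.3013 0.0847] yaw -10.67 F [ 0.1 -0.1  0.1] M [ 0.01 -0.04  0.06] w 0.999
d cm [ 1.06 -0.36  7.97] turn -0.07 jawyaw -10.67
[238.36287726 280.27922479] [389.28039131 402.06242936]
```

View pics/s9.png

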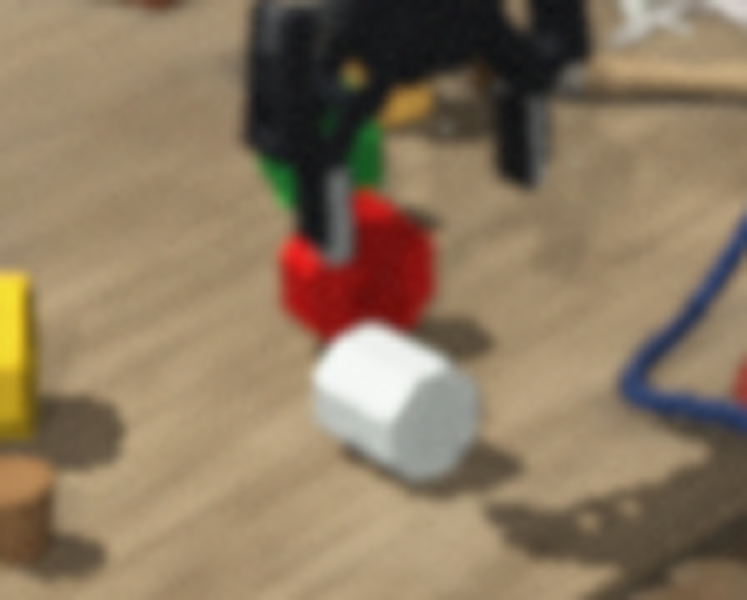

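```bash
python3 -m crank '[[1,-0.5,0.5,0,1],[1.06,-0.5,3,0,1],[1.06,-0.5,5,0,1],[1.06,-0.5,6.5,0,1],[1.06,-0.5,7.4,0,1],[1.06,-0.5,7.9,0,1],[1.06,-0.5,7.9,0,1],[1.06,-0.5,7.9,0,1],[1.06,-0.5,7.9,0,0.5],[1.06,-0.5,7.9,0,0]]' 70; python3 go.py .4636 .3125 .005 -10.6
```

```text
clock: 31.5
eef_pos: [0.4615, 0.3123, 0.0048]
tool_rot: [[0.185, 0.983, 0.001], [0.983, -0.185, 0.001], [0.001, 0.001, -1.0]]
ft_force: [-0.5, 0.6, 0.1]
gripper_width: 0.689
t 31.5 p [0.4615 0.3123 0.0048] yaw -10.67 F [-0.5  0.6  0.1] M [ 0.02 -0.02  0.01] w 0.689
d cm [ 0.05  0.2  -0.02] turn -0.07 jawyaw -10.67
```

```bash
python3 -m crank '[[0,0,0,0,0],[0,0,0,0,0],[0,0,0,0,0],[0,0,0,0,0],[0,0,0,0,0],[0,0,0,0,0],[0,0,0,0,0],[0,0,0,0,0],[0,0,0,0,0],[0,0,0,0,0]]' 70; python3 go.py .48 -.257 .2 -16
python3 - <<'E'
from h import *
im,d=get_image("side"); cv2.imwrite("pics/s10.png",cv2.resize(im[220:310,180:292],(747,600),interpolation=cv2.INTER_CUBIC))
E
```

```text
clock: 32.5
eef_pos: [0.4615, 0.3123, 0.0049]
tool_rot: [[0.185, 0.983, 0.001], [0.983, -0.185, 0.0], [0.001, 0.001, -1.0]]
ft_force: [0.4, -1.6, 6.8]
gripper_width: 0.502
t 32.5 p [0.4615 0.3123 0.0049] yaw -10.66 F [ 0.4 -1.6  6.8] M [-0.11  0.18 -0.04] w 0.502
d cm [-55.59  12.37 -19.53] turn 5.34 jawyaw -10.66
```

View pics/s10.png

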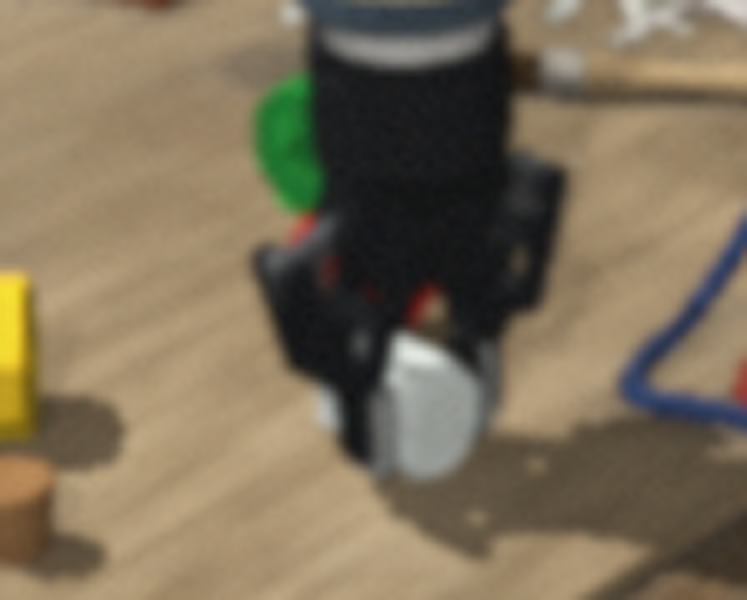

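```bash
python3 go.py .54 .08 .2 -16|tail -1;python3 go.py .53 -.15 .2 -16|tail -1; python3 go.py .4882 -.2593 .18 -16|tail -1
python3 - <<'E'
import numpy as np
from h import *
d=np.load("topd0.npy")
for v in range(244,272,4): print([np.round(atdepth("top",u,v,d[v,u]),2).tolist() for u in(285,300,318,326)])
E
```

```text
d cm [-21.36  12.03 -19.51] turn 5.34 jawyaw -10.66
d cm [-44.15  15.3  -19.52] turn 5.34 jawyaw -10.66
d cm [-55.67  13.22 -17.53] turn 5.34 jawyaw -10.66
[[0.46, -0.03, 0.01], [0.46, -0.09, 0.01], [0.46, -0.15, 0.01], [0.46, -0.18, -0.0]]
[[0.45, -0.03, 0.12], [0.45, -0.09, 0.02], [0.45, -0.15, -0.0], [0.45, -0.18, 0.0]]
[[0.44, -0.03, 0.13], [0.44, -0.09, 0.02], [0.44, -0.15, 0.0], [0.44, -0.18, -0.01]]
[[0.42, -0.03, 0.13], [0.43, -0.08, 0.16], [0.43, -0.13, 0.19], [0.43, -0.16, 0.18]]
[[0.41, -0.03, 0.13], [0.41, -0.08, 0.15], [0.41, -0.13, 0.18], [0.41, -0.16, 0.19]]
[[0.4, -0.03, 0.13], [0.39, -0.09, 0.01], [0.39, -0.15, 0.0], [0.39, -0.18, 0.0]]
[[0.38, -0.03, 0.01], [0.38, -0.08, 0.02], [0.38, -0.15, -0.0], [0.38, -0.18, 0.0]]
```

```bash
python3 -m crank '[[0,0,-5,0,0],[0,0,-10,0,0],[-3,2,-14,0,0],[-7,4,-17,1,0],[-11.5,6,-19,2,0],[-16,9,-20,3,0],[-20,12,-20,4,0],[-24.5,13.5,-20,5.3,0],[-29,14,-20,5.3,0],[-34,14.5,-20,5.3,0]]' 70; python3 go.py .4882 -.2593 .18 -16;python3 go.py .52 -.17 .18 -16
```

```text
clock: 33.55
eef_pos: [0.5413, -0.044, 0.2043]
tool_rot: [[0.275, 0.961, 0.001], [0.961, -0.275, -0.0], [0.0, 0.001, -1.0]]
ft_force: [0.6, -0.1, -1.3]
gripper_width: 0.502
t 33.55 p [ 0.5413 -0.044   0.2043] yaw -15.96 F [ 0.6 -0.1 -1.3] M [-0.02 -0.02 -0.04] w 0.502
d cm [-22.16   0.82   2.43] turn 0.04 jawyaw -15.96
t 33.55 p [ 0.5413 -0.044   0.2043] yaw -15.96 F [ 0.6 -0.1 -1.3] M [-0.02 -0.02 -0.04] w 0.502
d cm [-12.7    1.42   2.43] turn 0.04 jawyaw -15.96
```

```bash
python3 -m crank '[[-5,0.8,0,0,0],[-10,0.8,0,0,0],[-15,0.8,0,0,0],[-19,0.8,0,0,0],[-20.8,0.8,0,0,0],[-20.8,0.8,3,0,0],[-20.8,0.8,6,0,0],[-20.8,0.8,9,0,0],[-20.8,0.8,10,0,0],[-20.8,0.8,10,0,0]]' 70; python3 go.py .4882 -.2593 .0979 -16
```

```text
clock: 34.55
eef_pos: [0.4908, -0.2436, 0.1031]
tool_rot: [[0.275, 0.961, -0.003], [0.961, -0.275, 0.001], [0.001, -0.003, -1.0]]
ft_force: [0.5, -0.2, -0.5]
gripper_width: 0.5
t 34.55 p [ 0.4908 -0.2436  0.1031] yaw -15.96 F [ 0.5 -0.2 -0.5] M [-0.03 -0.01 -0.03] w 0.5
d cm [-1.58  0.19  0.52] turn 0.04 jawyaw -15.96
```

```bash
python3 -m crank '[[-1,0.2,0.3,0,0],[-1.55,0.2,0.4,0,0],[-1.55,0.2,0.4,0,0],[-1.55,0.3,0.4,0,0],[-1.55,0.5,0.4,0,0],[-1.55,0.7,0.4,0,0],[-1.55,0.9,0.4,0,0],[-1.55,0.9,0.4,0,0],[-1.55,0.9,0.4,0,0],[-1.55,0.9,0.4,0,0]]' 70; python3 go.py .5363 -.2731 .0979 -16
python3 - <<'E'
from h import *
im,d=get_image("side"); cv2.imwrite("pics/s11.png",cv2.resize(im[150:210,310:385],(750,600),interpolation=cv2.INTER_CUBIC))
E
```

```text
clock: 35.55
eef_pos: [0.496, -0.2614, 0.1001]
tool_rot: [[0.275, 0.961, -0.0], [0.961, -0.275, 0.0], [0.0, -0.0, -1.0]]
ft_force: [-0.5, 0.1, -1.1]
gripper_width: 0.505
t 35.55 p [ 0.496  -0.2614  0.1001] yaw -15.95 F [-0.5  0.1 -1.1] M [-0.03 -0.01 -0.04] w 0.505
d cm [-0.02  4.19  0.22] turn 0.05 jawyaw -15.95
```

View pics/s11.png

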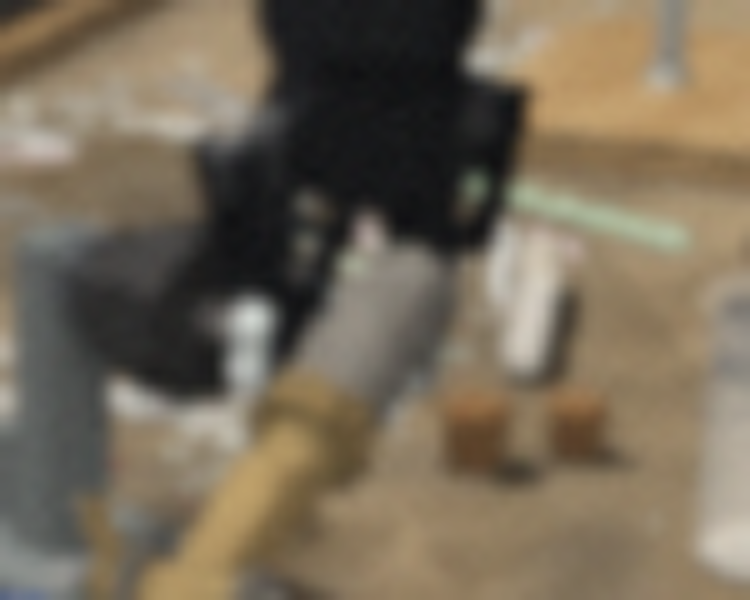

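```bash
python3 -m crank '[[0,0,0.22,0,0],[0,0.1,0.22,0,0],[0,0.3,0.22,0,0],[0,0.5,0.22,0,0],[0,0.6,0.22,0,0],[0,0.7,0.22,0,0],[0,0.8,0.22,0,0],[0,0.9,0.22,0,0],[0,1,0.22,0,0],[0,1,0.22,0,0]]' 70; python3 go.py .5363 -.2731 .0979 -16
```

```text
clock: 36.6
eef_pos: [0.5059, -0.2643, 0.098]
tool_rot: [[0.275, 0.961, 0.0], [0.961, -0.275, -0.0], [-0.0, 0.0, -1.0]]
ft_force: [0.5, 0.0, -0.5]
gripper_width: 0.499
t 36.6 p [ 0.5059 -0.2643  0.098 ] yaw -15.96 F [ 0.5  0.  -0.5] M [0.01 0.05 0.04] w 0.499
d cm [-0.01  3.17  0.01] turn 0.04 jawyaw -15.96
```

```bash
python3 -m crank '[[0,0.1,0,0,0],[0,0.2,0,0,0],[0,0.3,0,0,0],[0,0.4,0,0,0],[0,0.5,0,0,0],[0,0.6,0,0,0],[0,0.7,0,0,0],[0,0.8,0,0,0],[0,0.9,0,0,0],[0,1,0,0,0]]' 70; python3 go.py .5363 -.2731 .0979 -16
```

```text
clock: 37.6
eef_pos: [0.5151, -0.2669, 0.0979]
tool_rot: [[0.275, 0.961, -0.001], [0.961, -0.275, 0.0], [0.0, -0.001, -1.0]]
ft_force: [-3.5, 2.0, -0.8]
gripper_width: 0.502
t 37.6 p [ 0.5151 -0.2669  0.0979] yaw -15.96 F [-3.5  2.  -0.8] M [0.34 0.61 0.05] w 0.502
d cm [-0.02  2.21 -0.  ] turn 0.04 jawyaw -15.96
```

```bash
python3 -m crank '[[0,0.1,0,0,0],[0,0.25,0,0,0],[0,0.4,0,0,0],[0,0.55,0,0,0],[0,0.7,0,0,0],[0,0.8,0,0,0],[0,0.9,0,0,0],[0,1,0,0,0],[0,1.1,0,0,0],[0,1.2,0,0,0]]' 70; python3 go.py .5363 -.2731 .0979 -16
```

```text
clock: 38.6
eef_pos: [0.527, -0.2703, 0.098]
tool_rot: [[0.275, 0.961, 0.0], [0.961, -0.275, 0.0], [0.0, 0.0, -1.0]]
ft_force: [-3.4, 1.6, -0.7]
gripper_width: 0.504
t 38.6 p [ 0.527  -0.2703  0.098 ] yaw -15.96 F [-3.4  1.6 -0.7] M [ 0.29  0.63 -0.01] w 0.504
d cm [-0.01  0.98  0.01] turn 0.04 jawyaw -15.96
```

```bash
python3 -m crank '[[0,0.1,0,0,0],[0,0.15,0,0,0],[0,0.2,0,0,0],[0,0.25,0,0,0],[0,0.3,0,0,0],[0,0.35,0,0,0],[0,0.4,0,0,0],[0,0.45,0,0,0],[0,0.5,0,0,0],[0,0.5,0,0,0]]' 70; python3 go.py .5363 -.2731 .0979 -16
```

```text
clock: 39.6
eef_pos: [0.5287, -0.2707, 0.0976]
tool_rot: [[0.275, 0.961, -0.006], [0.961, -0.275, 0.002], [0.0, -0.006, -1.0]]
ft_force: [-15.9, 3.9, 7.7]
gripper_width: 0.504
t 39.6 p [ 0.5287 -0.2707  0.0976] yaw -15.96 F [-15.9   3.9   7.7] M [ 0.53  2.1  -0.04] w 0.504
d cm [-0.02  0.8  -0.03] turn 0.04 jawyaw -15.96
```

```bash
python3 -m crank '[[0,0.05,-0.05,0,0],[0,0.1,-0.05,0,0],[0,0.1,-0.05,0,0],[0,0.12,-0.05,0,0],[0,0.12,-0.05,0,0],[0,0.12,-0.05,0,0],[0,0.12,-0.05,0,0],[0,0.12,-0.05,0,0],[0,0.12,-0.05,0,0],[0,0.12,-0.05,0,0]]' 70; python3 go.py .5363 -.2731 .0979 -16
```

```text
clock: 40.6
eef_pos: [0.5287, -0.2707, 0.0977]
tool_rot: [[0.275, 0.961, -0.008], [0.961, -0.275, 0.003], [0.001, -0.009, -1.0]]
ft_force: [-19.0, 5.2, 7.2]
gripper_width: 0.502
t 40.6 p [ 0.5287 -0.2707  0.0977] yaw -15.96 F [-19.    5.2   7.2] M [ 0.58  2.54 -0.14] w 0.502
d cm [-0.02  0.8  -0.02] turn 0.04 jawyaw -15.96
```

```bash
python3 -m crank '[[0,0.05,0,0,0],[0,0.05,0,0,0],[0,0.05,0,0,0],[0,0.05,0,0,0],[0,0.05,0,0,0],[0,0.05,0,0,0],[0,0.05,0,0,0],[0,0.05,0,0,0],[0,0.05,0,0,0],[0,0.05,0,0,0]]' 70; python3 go.py .5363 -.2731 .0979 -16;  python3 - <<'E'
from h import *
im,d=get_image("side"); cv2.imwrite("pics/s12.png",cv2.resize(im[150:210,300:375],(750,600),interpolation=cv2.INTER_CUBIC))
E
```

```text
clock: 41.6
eef_pos: [0.5287, -0.2707, 0.0977]
tool_rot: [[0.275, 0.961, -0.009], [0.961, -0.275, 0.003], [0.001, -0.01, -1.0]]
ft_force: [-20.5, 4.9, 7.8]
gripper_width: 0.501
t 41.6 p [ 0.5287 -0.2707  0.0977] yaw -15.96 F [-20.5   4.9   7.8] M [ 0.64  2.8  -0.11] w 0.501
d cm [-0.02  0.8  -0.03] turn 0.04 jawyaw -15.96
```

View pics/s12.png

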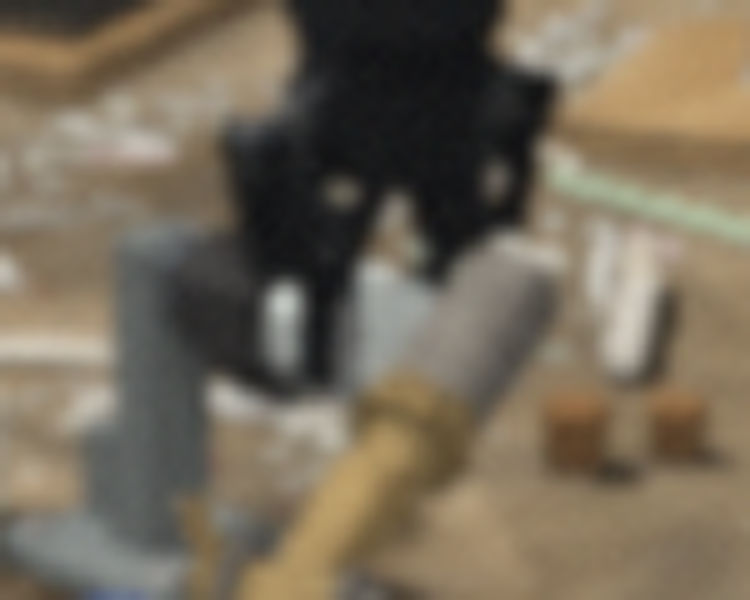

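```bash
python3 -m crank '[[0,-0.2,0,0,0],[0,-0.35,0,0,0],[0,-0.38,0,0,0.7],[0,-0.38,0,0,1],[0,-0.38,0,0,1],[0,-0.38,0,0,1],[0,-0.38,0,0,1],[0,-0.38,-1,0,1],[0,-0.38,-4,0,1],[0,-0.38,-8,0,1]]' 20; python3 go.py;  python3 -m crank '[[0,0,-4,0,1],[3,0,-8,0,1],[8,0,-10,0,1],[13,0,-10,0,1],[18,0,-10,0,1],[22,0,-10,0,1],[22,0,-10,0,1],[22,0,-10,0,1],[22,0,-10,0,1],[22,0,-10,0,1]]';python3 - <<'E'
from h import *
im,d=get_image("side"); cv2.imwrite("pics/s13f.png",im);cv2.imwrite("pics/s13.png",cv2.resize(im[150:210,300:375],(750,600),interpolation=cv2.INTER_CUBIC))
im,d=get_image("top"); cv2.imwrite("pics/t13f.png",im); cv2.imwrite("pics/t13.png",cv2.resize(im[170:240,330:418],(754,600),interpolation=cv2.INTER_NEAREST))
E
```

```text
clock: 42.65
eef_pos: [0.5286, -0.2705, 0.1784]
tool_rot: [[0.275, 0.961, -0.003], [0.961, -0.275, 0.002], [0.001, -0.003, -1.0]]
ft_force: [0.3, -0.5, 0.2]
gripper_width: 0.999
t 42.65 p [ 0.5286 -0.2705  0.1784] yaw -15.96 F [ 0.3 -0.5  0.2] M [ 0.   -0.03  0.02] w 0.999
clock: 43.65
eef_pos: [0.5899, -0.0608, 0.2787]
tool_rot: [[0.276, 0.961, 0.0], [0.961, -0.276, -0.0], [-0.0, 0.0, -1.0]]
ft_force: [-0.2, -0.6, 0.1]
gripper_width: 0.999
```

View pics/s13.png

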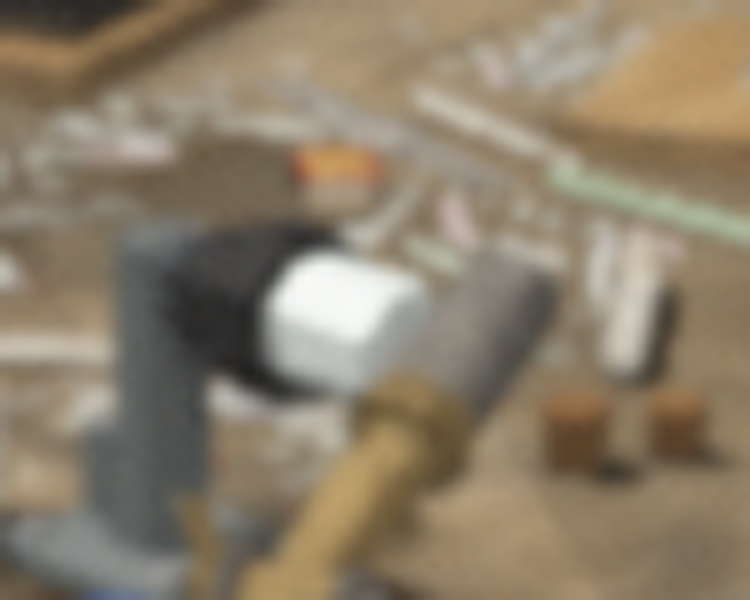

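View pics/t13.png

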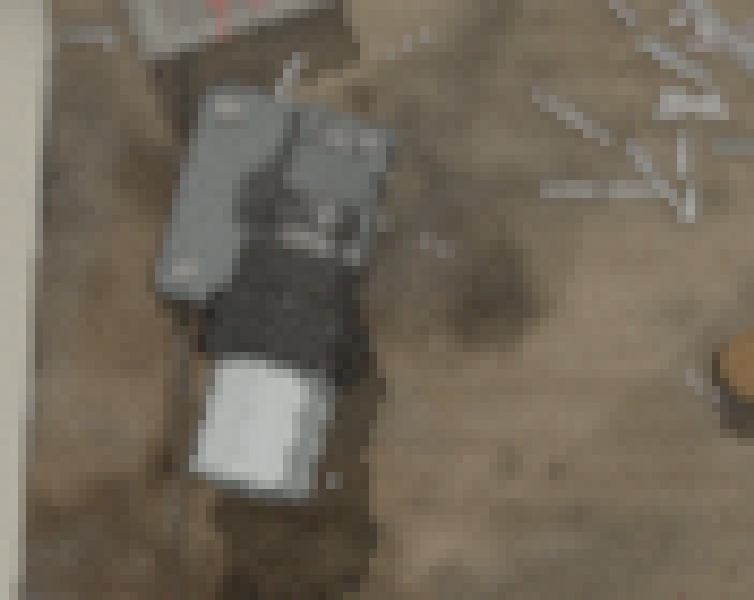

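View pics/s13f.png

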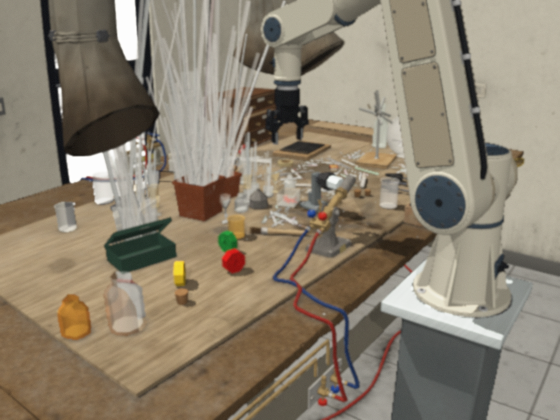

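```bash
python3 -c "
from rig import *
print(sign_off())"
```

```text
the job is handed in; nothing more can be done
None
```

The spindle is assembled and the job is handed in. The small ring is against the stop sleeve, the large ring is against the small one, and the end cap is on, open end first. It took about 44 s of the 72 s allowed.

- **Contacts by feel:** the small ring met the sleeve with about 8 N, roughly 72 mm from the rod tip. The large ring met the small one with about 6 N, and the cap dragged with about 4 N before it touched the large ring.
- **Final press:** I held the cap with 20–21 N at the wrist for over a second and it did not move any further. About 4 N of that may have been pad drag, so the rings may have felt 16–17 N. The highest push I read was 21 N, but readings came only at the end of each call.
- **Last pictures:** the side and top views show no visible gap between cap, large ring and small ring. The cap stays on with the gripper clear of it, and the beaker, amber jar, cork and coloured rings look to be where they were.
- **What disagreed:**
  - My first rod heading was about 2.5° off. The rod pushed sideways with about 8 N on the small ring during insertion until I corrected it.
  - The network's rod tip mark in the top view was about 3 pixels off the picture, so I used my own fit instead.
  - About 7–8 N of upward force also showed during the final press.

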